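# Stand the feeding-kit case on the sloping drainer, heavy end down

## Task

One end of the closed grey kit case hides a heavy cold block, and its looks do not tell which end. Lift the case clear of the shelf by its handle to see or feel which end dips, then carry it to the sloping drainer and tip it up so that it stands by itself on its heavy end, with its handle facing along the drainer to the left or right (on its light end it would topple down the slope). Do not let it fall over or knock the other things about, and leave it standing there.

Things in the scene. Friction and masses are not known exactly. Their poses are not given: they have to be found in the camera images.
- case: Closed grey plastic kit case, thin black band round its middle, 60 mm wide (x), 160 long (y), 60 tall (z); flat ends at y = -80 and +80 mm look alike. Origin: centre of its underside as it lies; z up to the handle. About 0.7 kg; centre of mass about 35 mm from the middle towards +y or -y, drawn afresh each time: must be felt. Starts lying on the shelf.
- case_handle (a point): Middle of the case's handle, a fixed round bar 12 mm thick along the case's x, its axis 45 mm above the top face (105 above the underside), over the middle. Two 10 mm posts carry it (40 mm clear between them, 39 mm clear under the bar). Axes as the case's. In a light grip (10 N) it turns between the fingers and the heavy end drops; a firm grip feels the moment, about 0.2 N m about the bar.
- deck: Flat grooved rubber top (not slippery) of the fixed white drainer: 160 mm down the slope (x) by 290 across (y), open at all edges. Origin: centre of the top face, 42 mm above the shelf; z square to the face; +x up the slope, away from the robot, 20 degrees above level; y level. The case, one side facing down the slope, stays on its heavy end; on its light end it topples down the slope.
- bottle_a: Empty glass baby bottle, 60 mm diameter, 130 mm tall, standing; origin under its centre. Bystander.
- bottle_b: Second glass baby bottle, same as the first. Bystander.
- teat_case: Flat blue silicone teat case, 75 x 95 x 38 mm; origin under its centre. Bystander.
- funnel: Stainless steel funnel standing mouth down, 90 mm diameter, 90 mm tall; origin under its centre. Bystander.
- dispenser: Clear plastic formula dispenser with a white cap, 76 mm diameter, 105 mm tall; origin under its centre. Bystander.
- mug: White mug, 80 mm diameter, 90 mm tall, handle on its own +y side; origin under its centre. Bystander.
Things that resemble listed ones, but are neither listed nor needed, are in the scene too. What is shaped like the case but pink is not meant.

How it is judged (in metres and radians):
On the way:
1. the case has been lifted clear of the shelf (height (world z) of case_handle above 0.165 m and not (contact force between case and deck above 0.2 N) and contact force between case and the fingers above 1 N), for 0.2 s.
At the end, for the whole second after the job is handed in: The case stands on one end on the drainer's deck, its long axis square to the deck within 0.12 rad, its handle facing along the deck (across the slope) to either side within 0.35 rad, its foot on the deck, at rest and released; physically this holds only with the heavy end down (angle between the y axis of case and the z axis of deck, either way round below 0.12 rad and angle between the z axis of each of case, case and the y axis of deck, either way round below 0.35 rad and z of case_handle in the frame of deck between 0.07 and 0.09 m and x of case in the frame of deck between -0.075 and 0.075 m and y of case in the frame of deck between -0.15 and 0.15 m and contact force between case and deck above 2 N and linear speed of case below 0.03 m/s and angular speed of case below 0.2 rad/s); the robot touches nothing.
It fails at once if the case falls over and lies on its side or back (angle between case's own z axis and vertical above 1.1 rad and angle between case's own y axis and vertical between 1.15 and 1.99 rad).
It fails at once if a bystander is moved by more than 40 mm (distance of any of bottle_a, bottle_b, teat_case, funnel, dispenser, mug from where it was at the start of the episode above 0.04 m).
It also fails if it takes over 64 s, if anything falls off the work surface, if the arm or the gripper's body presses on something with over 40 N, if the wrist force passes 120 N, or if a joint passes its speed limit or range.

## Robot

A 6-joint arm with a two-finger parallel gripper is mounted at the origin on the work surface. World frame = base frame: x ahead of the robot, y to its left, z up, the work surface at z = 0. Lengths are in mm, angles in degrees, forces in N, time in s.
With the tool pointing down it reaches from about 325 to 850 mm from the base axis. Payload 15.5 kg.
Tool frame: the origin (TCP) lies on the centre line of the jaws, within the pads' length; the fingertips stand 11 mm ahead of it and the grasp point (between the pads) lies 8 mm behind it; z points along the fingers, y is the line along which they close (so a half turn about z gives the same grasp; the last joint's range is limited). The gripper opens to 91 mm and grips with 3 to 60 N. Pads are 32 mm wide; open, the fingers measure 118 mm over their backs; the gripper's body (76 mm by 178 mm) begins 60 mm behind the grasp point.
Start: joints at [60.877, 28.281, 77.091, -0, 74.628, -5.472], TCP at [250.73, 572.504, 224.915] pointing down, gripper open.
Joint ranges: [-166.48, 166.48], [-47.26, 123.95], [12.59, 153.08], [-70.14, 250.14], [6.76, 159.57], [-176.63, 176.63]. Speed limits (degrees/s): [108.29, 108.29, 147.25, 172.46, 172.46, 172.46].

## Interface

Orientations are given as [roll, pitch, yaw] about the fixed x, y, z axes, in that order (R = Rz(yaw) Ry(pitch) Rx(roll)).
In Python, from workcell import robot gives the robot as it stands.
- The arm moves only by the tool carry_out, never from a script. Its argument "rows" is a list of rows, each a list of 3 entries, a list of its own where there are three numbers: the opening in per cent of the stroke, from 0 (shut) to 100 (fully open), then the shift along the tool's x, y, z in cm, then the turn, a rotation vector about the tool's x, y, z in rad. In form: [[grip, [dx, dy, dz], [wx, wy, wz]], ...]. A call has 1 to 10 rows; each row shifts and turns the commanded pose from where the row before left it, along the tool's axes as they then stand; what a row does not reach is not made up. A row lasts 1/10 s, in which the tool goes at most 50 mm and 8.59 degrees, less where a joint would pass 70% of its speed; a pose out of reach is approached as far as the arm can. A call with a gripper value outside its range is refused whole. The fingers move at their own pace and stop on an object; the grip force is fixed at half the most. Time passes only in rows, so rows that do not move let the fingers close. It gives the time, the measured TCP pose, the force, the opening and the grip force at its end, in the units of the state.
- robot.sense(): the state, without advancing time (a new reading comes with each control period).
- robot.get_image(name): name is "scene" or "top" or "wrist"; returns a dict with "frame" (480x640x3 uint8, blue, green, red), "range_z" (480x640 float32, mm along the optical axis (not along the pixel's ray), 0 where there is no reading), "camera_matrix" (3x3 intrinsics, pixels), "cam_to_world" (4x4, takes a point from camera to world coordinates); the wrist camera has in their place "mount" (4x4, takes a point from camera to tool coordinates, whose origin is the TCP and whose axes are the flange's). Camera axes: x right, y up, looking along -z (the intrinsics and any distortion apply to the point x, -y, -z); pixel columns grow to the right and rows downward; lengths in mm; the calibration is good to about 2 mm. The wrist camera is an equidistant fisheye: a pixel r from the principal point sees the ray r / f radians off the axis. A picture is of the moment at which its call begins: read the wrist's pose just before it.
- robot.sign_off(): hands the job in; it is judged then, once.
The state is a dict: "t": time; "joint_pos": joint angles; "joint_vel": joint speeds; "effort": joint torques, N m; "tcp_pos": TCP position; "tool_rot": TCP orientation; "wrist_force": force on the tool from outside, world axes, zero at the start; "ft_torque": the same for the moment, N m; "finger_gap": opening from 0.0 (shut) to 1.0 (fully open); "finger_force": force on a finger pad.
Only numpy, scipy, OpenCV 4.12 (cv2) and the standard library are available. Lean on these libraries where they do the work, as an engineer would, in place of code of your own. Each camera call takes 0.05 s, during which the arm holds its last target. There are 200 camera calls.

## Working session

There is one attempt and no reset: what is moved stays moved. The work goes in short steps, Python scripts to look and compute and a tool call to move; the robot and the scene stay as the last step left them, time stands still between calls to the robot, and variables do not carry over. Pictures are saved under pics/ and viewed, at most 10 in all, crops included, and the job is handed in when it is done.

Besides the shell and the picture viewer there is one more tool, called after "Request:" as a command line: name --argument value ..., lists and objects as JSON in quotes. carry_out: Moves the arm, as the interface text tells. Its arguments: {"type":"object","properties":{"rows":{"type":"array"}},"required":["rows"]}

```bash
mkdir -p pics; ls
cat > h.py <<'E'
import numpy as np, cv2
from workcell import robot
def cloud(im):
    K=np.array(im["camera_matrix"]);d=im["range_z"];v,u=np.mgrid[:480,:640]
    p=np.stack([(u-K[0,2])/K[0,0]*d,-(v-K[1,2])/K[1,1]*d,-d,np.ones_like(d)],-1)
    return (p@np.array(im["cam_to_world"]).T)[...,:3]
E
python3 - <<'E'
from h import *
s=robot.sense();print(s)
for n in("scene","top"):
    im=robot.get_image(n);cv2.imwrite(f"pics/{n}0.png",im["frame"]);np.savez(f"{n}0.npz",**im);print(np.round(im["cam_to_world"],2))
E
```

```text
pics
{'t': 0.0, 'joint_pos': array([ 6.08774958e+01,  2.83154024e+01,  7.71277967e+01, -9.99668053e-04,
        7.46279329e+01, -5.47234608e+00]), 'joint_vel': array([ 0.04207723, -0.02875802, -0.10015451,  0.02916983,  0.00343846,
        0.06402233]), 'effort': array([-5.00976836e-03, -8.78806829e+01, -3.81852436e+01,  7.01825763e-02,
        5.31779614e-02, -1.55811408e-04]), 'tcp_pos': array([250.54625802, 572.17796975, 224.32869815]), 'tool_rot': array([-1.79929100e+02, -5.82433685e-03,  1.56350104e+02]), 'wrist_force': array([ 0.28859176,  0.00056384, -0.30228142]), 'ft_torque': array([-0.02813966, -0.00929435,  0.00341304]), 'finger_force': 0.0, 'finger_gap': 1.0003477594184516}
[[-5.50000e-01 -4.90000e-01  6.80000e-01  1.30643e+03]
 [ 8.40000e-01 -3.40000e-01  4.30000e-01  5.21790e+02]
 [ 2.00000e-02  8.00000e-01  6.00000e-01  7.36190e+02]
 [ 0.00000e+00  0.00000e+00  0.00000e+00  1.00000e+00]]
[[ 2.00000e-02  9.90000e-01 -1.40000e-01  4.03400e+02]
 [-1.00000e+00  2.00000e-02 -3.00000e-02  4.11900e+01]
 [-2.00000e-02  1.40000e-01  9.90000e-01  1.15966e+03]
 [ 0.00000e+00  0.00000e+00  0.00000e+00  1.00000e+00]]
```

View pics/scene0.png

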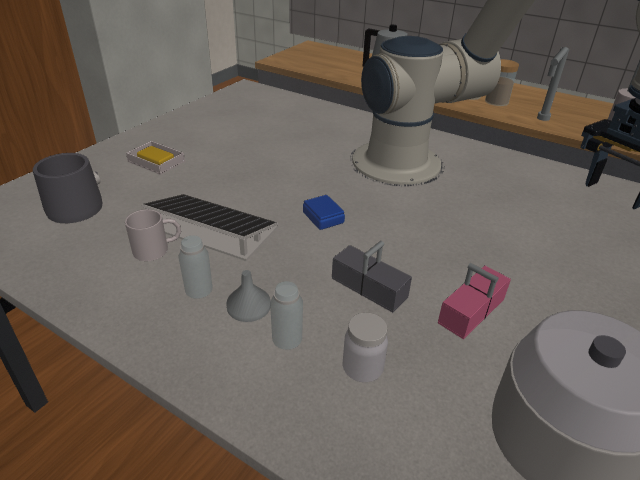

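View pics/top0.png

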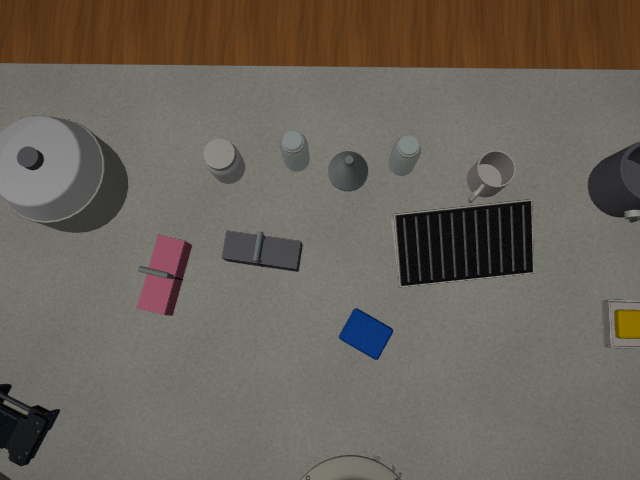

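Candidates: the dark grey case at top (262,251) / scene (371,277), and a pink one at top (165,275) / scene (474,300). The grey one with the black band matches; the pink one is excluded. The drainer is at top (465,243).

Run:
```python
from h import *
im=dict(np.load("top0.npz"));P=cloud(im);f=im["frame"]
cv2.imwrite("pics/crop.png",cv2.resize(f[190:310,210:320],None,fx=5,fy=5,interpolation=cv2.INTER_CUBIC)[:600,:550])
def rect(m,name):
    q=P[m];r=cv2.minAreaRect(q[:,:2].astype(np.float32));print(name,len(q),np.round(q.mean(0),1),np.round(r[0],1),np.round(r[1],1),round(r[2],1))
    return q
v,u=np.mgrid[:480,:640]
box=(u>210)&(u<315)&(v>220)&(v<285)
z=P[...,2]
rect(box&(abs(z-60)<6),"casetop"); q=rect(box&(z>95)&(z<118),"bar");print(q[:,2].max())
dk=(u>385)&(u<545)&(v>190)&(v<295)&(z>12)
q=P[dk];c=q.mean(0)
A=np.c_[q[:,:2],np.ones(len(q))]
w=np.ones(len(q),bool)
for _ in range(5):
    k=np.linalg.lstsq(A[w],q[w,2],rcond=None)[0];w=abs(A@k-q[:,2])<4
n=np.r_[-k[:2],1];n/=np.linalg.norm(n);print("n",n,np.degrees(np.arccos(n[2])),np.degrees(np.arctan2(n[1],n[0])))
m=dk.copy();m[dk]=w;rect(m,"deck");
for nm,(a,b,c,d) in dict(pinkbox=(130,200,230,320),disp=(200,245,135,190),bA=(278,312,125,175),fun=(325,370,148,195),bB=(387,425,130,178),mug=(462,520,148,205),teat=(335,398,305,365)).items():
    rect((u>a)&(u<b)&(v>c)&(v<d)&(z>20),nm)
```

```text
casetop 1963 [555.3 199.4  59.4] [555.9 200.6] [160.8  60.5] 82.8
bar 181 [555.2 199.9 108.9] [555.8 200.4] [12.  60.1] 82.7
114.01978732537577
n [-0.03981794 -0.17607221  0.98357161] 10.39995633144425 -102.74284018410792
deck 1567 [ 587.6 -243.3   43.5] [ 633.5 -252.7] [313.  148.8] 70.1
pinkbox 2637 [496.7 402.3  65.1] [463.3 238.2] [410.3 159.6] 78.1
disp 1317 [737.9 282.1  92.3] [581.  190.1] [457.4  75.1] 30.7
bA 893 [755.9 132.5 111.6] [599.  90.] [403.1  58.8] 15.1
fun 906 [734.3  21.2  53.7] [596.2  46.5] [ 79.4 377.4] 79.7
bB 922 [752.4 -93.6 105.2] [600.7 -20.4] [ 58.6 409.1] 64.5
mug 1318 [ 718.1 -280.1   76.1] [ 555.3 -167.3] [125.1 500.5] 50.1
teat 1622 [386.2 -21.9  46.7] [390.2 -15.5] [112.3  74.8] 61.5
```

View pics/crop.png

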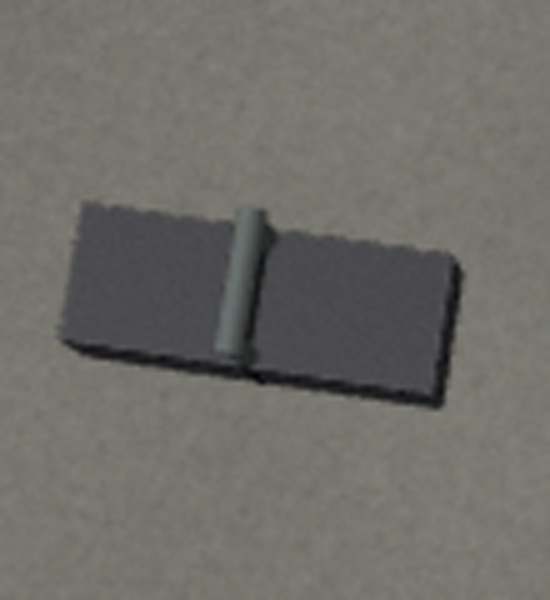

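Crop confirms the grey case, bar from about (230,352) to (252,208) in the crop, i.e. yaw ≈ −7.3°. Now the deck by casting rays of its black corners.

Run:
```python
from h import *
im=dict(np.load("top0.npz"));P=cloud(im);f=im["frame"];K=im["camera_matrix"];T=im["cam_to_world"]
g=f.max(2);m=np.zeros((480,640),np.uint8);m[190:300,385:545]=(g[190:300,385:545]<60)
m=cv2.morphologyEx(m,cv2.MORPH_CLOSE,np.ones((9,9)));n,l,st,_=cv2.connectedComponentsWithStats(m)
i=1+st[1:,4].argmax();m=(l==i).astype(np.uint8)
c=max(cv2.findContours(m,0,1)[0],key=cv2.contourArea);h=cv2.convexHull(c);e=.01
while True:
    a=cv2.approxPolyDP(h,e*cv2.arcLength(h,True),True)[:,0]
    if len(a)<=4:break
    e+=.005
print(a)
for p in a:
    r=T[:3,:3]@np.array([(p[0]-K[0,2])/K[0,0],-(p[1]-K[1,2])/K[1,1],-1])
    z=14.6 if p[1]>243 else 69.4
    print(p,np.round(T[:3,3]+r*(z-T[2,3])/r[2],1), np.round(P[p[1],p[0]],1))
mm=cv2.erode(m,np.ones((5,5)))>0
q=P[mm];q=q[q[:,2]>5];print(len(q),mm.sum());A=np.c_[q[:,:2],np.ones(len(q))]
w=np.ones(len(q),bool)
for _ in range(8):
    k=np.linalg.lstsq(A[w],q[w,2],rcond=None)[0];r=A@k-q[:,2];w=abs(r)<max(3,2*np.median(abs(r)))
print(k,np.degrees(np.arctan(np.hypot(*k[:2]))),np.degrees(np.arctan2(k[1],k[0])),w.sum(),q[w].mean(0))
```

```text
[[530 201]
 [532 271]
 [401 285]
 [397 215]]
[530 201] [ 667.2 -358.9   69.4] [ 667.7 -359.7   67.3]
[532 271] [ 526.8 -378.5   14.6] [ 526.7 -378.2   15.5]
[401 285] [490.5 -98.7  14.6] [490.2 -98.3  18. ]
[397 215] [632.2 -83.2  69.4] [632.7 -83.5  67.2]
8604 8604
[ 3.59915061e-01  4.77498149e-02 -1.55970518e+02] 19.95437610729377 7.557279610400946 7123 [ 580.45068736 -229.5569465    41.98027151]
```

```bash
cat >> h.py <<'E'
from scipy.spatial.transform import Rotation as Ro
def now():
    s=robot.sense();return np.array(s["tcp_pos"]),Ro.from_euler("xyz",s["tool_rot"],degrees=True),s
def plan(p,R,N,start=None):
    "equal twist rows from the present pose (or start) to TCP p, rotation R"
    p0,R0=start or now()[:2]
    w=(R0.inv()*R).as_rotvec()/N; S=sum((Ro.from_rotvec(w*k).as_matrix() for k in range(N)),np.zeros((3,3)))
    d=np.linalg.solve(S,R0.inv().apply(np.array(p)-p0))/10
    print(N,"rows d",np.round(d,2).tolist(),"w",np.round(w,4).tolist(),"deg/row",round(np.degrees(np.linalg.norm(w)),1))
def tool(ydir,zdir):
    "rotation with tool y along ydir (made square) and z along zdir"
    z=np.array(zdir,float);z/=np.linalg.norm(z);y=np.array(ydir,float);y-=z*(y@z);y/=np.linalg.norm(y)
    return Ro.from_matrix(np.c_[np.cross(y,z),y,z])
E
python3 - <<'E'
from h import *
a=np.radians(82.7)
R=tool([np.cos(a),np.sin(a),0],[0,0,-1])
plan([555.5,200.3,180],R,20)
plan([555.5,200.3,97],R,8,([555.5,200.3,180],R))
E
```

```text
20 rows d [-1.98, -1.38, 0.22] w [-0.0001, -0.0, -0.0143] deg/row 0.8
8 rows d [0.0, 0.0, 1.04] w [0.0, 0.0, 0.0] deg/row 0.0
```

Request:
carry_out --rows '[[100, [-1.98, -1.38, 0.22], [0, 0, -0.0143]], [100, [-1.98, -1.38, 0.22], [0, 0, -0.0143]], [100, [-1.98, -1.38, 0.22], [0, 0, -0.0143]], [100, [-1.98, -1.38, 0.22], [0, 0, -0.0143]], [100, [-1.98, -1.38, 0.22], [0, 0, -0.0143]], [100, [-1.98, -1.38, 0.22], [0, 0, -0.0143]], [100, [-1.98, -1.38, 0.22], [0, 0, -0.0143]], [100, [-1.98, -1.38, 0.22], [0, 0, -0.0143]], [100, [-1.98, -1.38, 0.22], [0, 0, -0.0143]], [100, [-1.98, -1.38, 0.22], [0, 0, -0.0143]]]'

```text
t: 1.1
tcp_pos: [389.9, 374.4, 202.6]
tool_rot: [-180.0, -0.0, 164.6]
wrist_force: [0.5, 0.6, -0.5]
finger_gap: 0.998
finger_force: 0.0
```

Request:
carry_out --rows '[[100, [-1.98, -1.38, 0.22], [0, 0, -0.0143]], [100, [-1.98, -1.38, 0.22], [0, 0, -0.0143]], [100, [-1.98, -1.38, 0.22], [0, 0, -0.0143]], [100, [-1.98, -1.38, 0.22], [0, 0, -0.0143]], [100, [-1.98, -1.38, 0.22], [0, 0, -0.0143]], [100, [-1.98, -1.38, 0.22], [0, 0, -0.0143]], [100, [-1.98, -1.38, 0.22], [0, 0, -0.0143]], [100, [-1.98, -1.38, 0.22], [0, 0, -0.0143]], [100, [-1.98, -1.38, 0.22], [0, 0, -0.0143]], [100, [-1.98, -1.38, 0.22], [0, 0, -0.0143]]]'

```text
t: 2.1
tcp_pos: [555.6, 199.2, 180.5]
tool_rot: [-180.0, -0.0, 172.8]
wrist_force: [0.6, 0.2, 0.2]
finger_gap: 1.001
finger_force: 0.0
```

Run:
```python
from h import *
a=np.radians(82.7)
R=tool([np.cos(a),np.sin(a),0],[0,0,-1])
p,Q,s=now();print(p,s["tool_rot"],s["wrist_force"],s["ft_torque"])
plan([555.5,200.3,97],R,8)
im=robot.get_image("wrist");cv2.imwrite("pics/w1.png",im["frame"])
```

```text
[555.56715744 199.15610351 180.53938484] [-1.79985808e+02 -3.58099636e-02  1.72764656e+02] [0.61634414 0.19727117 0.16305793] [ 0.05541806 -0.00317094  0.06201874]
8 rows d [0.0, 0.01, 1.04] w [-0.0, -0.0001, 0.0001] deg/row 0.0
```

View pics/w1.png

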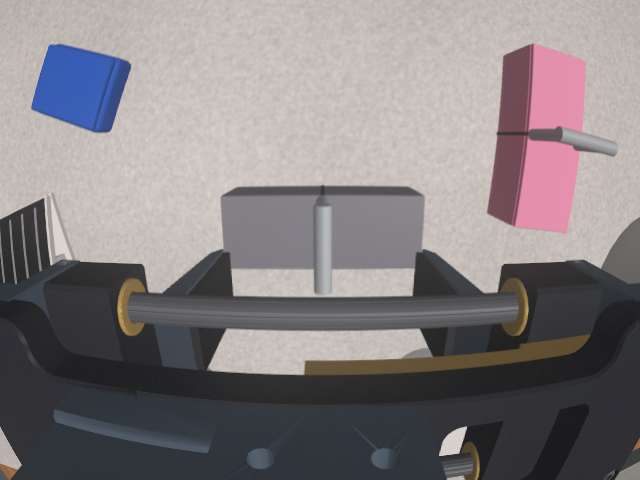

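Wrist view: the bar runs vertically at column 322, centred between the fingers and aligned with the jaws. Descending and closing.

Request:
carry_out --rows '[[100, [0, 0.01, 1.04], [0, 0, 0]], [100, [0, 0.01, 1.04], [0, 0, 0]], [100, [0, 0.01, 1.04], [0, 0, 0]], [100, [0, 0.01, 1.04], [0, 0, 0]], [100, [0, 0.01, 1.04], [0, 0, 0]], [100, [0, 0.01, 1.04], [0, 0, 0]], [100, [0, 0.01, 1.04], [0, 0, 0]], [100, [0, 0.01, 1.04], [0, 0, 0]], [50, [0, 0, 0], [0, 0, 0]], [0, [0, 0, 0], [0, 0, 0]]]'

```text
t: 3.15
tcp_pos: [555.2, 200.8, 97.6]
tool_rot: [-180.0, -0.0, 172.7]
wrist_force: [0.5, -0.1, 0.8]
finger_gap: 0.856
finger_force: 0.0
```

Request:
carry_out --rows '[[0, [0, 0, 0], [0, 0, 0]], [0, [0, 0, 0], [0, 0, 0]], [0, [0, 0, 0], [0, 0, 0]], [0, [0, 0, 0], [0, 0, 0]]]'

```text
t: 3.55
tcp_pos: [555.4, 200.8, 98.0]
tool_rot: [180.0, 0.0, 172.7]
wrist_force: [0.1, 1.0, -0.3]
finger_gap: 0.505
finger_force: 0.0
```

```bash
python3 -c "
from h import *
p,Q,s=now();print(p,s['tool_rot'],s['wrist_force'],s['ft_torque'],s['finger_gap'],s['finger_force'])"
```

```text
[555.36064935 200.81736543  97.96353445] [1.79992436e+02 2.32403343e-02 1.72736978e+02] [ 0.13401496  1.03467194 -0.26477188] [ 0.04489514 -0.0281616   0.00442681] 0.5054685801129928 0.0
```

Fingers close at about 0.9/s; a bit more, then lift 20 mm gently, then on.

Request:
carry_out --rows '[[0, [0, 0, 0], [0, 0, 0]], [0, [0, 0, 0], [0, 0, 0]], [0, [0, 0, 0], [0, 0, 0]], [0, [0, 0, 0], [0, 0, 0]], [0, [0, 0, 0], [0, 0, 0]], [0, [0, 0, 0], [0, 0, 0]]]'

```text
t: 4.15
tcp_pos: [555.2, 200.7, 97.7]
tool_rot: [-180.0, -0.0, 172.7]
wrist_force: [-0.7, -1.1, 0.0]
finger_gap: 0.122
finger_force: 30.0
```

Request:
carry_out --rows '[[0, [0, 0, -0.5], [0, 0, 0]], [0, [0, 0, -0.5], [0, 0, 0]], [0, [0, 0, -0.5], [0, 0, 0]], [0, [0, 0, -0.5], [0, 0, 0]], [0, [0, 0, 0], [0, 0, 0]], [0, [0, 0, 0], [0, 0, 0]]]'

```text
t: 4.75
tcp_pos: [555.3, 200.8, 117.8]
tool_rot: [180.0, 0.0, 172.7]
wrist_force: [-0.2, 0.7, -7.0]
finger_gap: 0.12
finger_force: 30.0
```

```bash
python3 -c "
from h import *
p,Q,s=now();print(p,s['tool_rot'],s['wrist_force'],s['ft_torque'],s['finger_gap'],s['finger_force'])"
```

```text
[555.26524931 200.80538995 117.84435049] [1.79994740e+02 1.36109634e-02 1.72734962e+02] [-0.24227078  0.7487737  -7.03764293] [ 0.22517521  0.01362008 -0.03357016] 0.12008088832315528 29.998167157173157
```

Torque about world x is +0.2 N m with 7 N down, so the centre of mass lies at about −30 mm in y: the heavy end is the right-hand (−y) end. Lift clear.

Request:
carry_out --rows '[[0, [0, 0, -1.5], [0, 0, 0]], [0, [0, 0, -1.5], [0, 0, 0]], [0, [0, 0, -1.5], [0, 0, 0]], [0, [0, 0, -1.5], [0, 0, 0]], [0, [0, 0, -1.5], [0, 0, 0]], [0, [0, 0, -1.5], [0, 0, 0]], [0, [0, 0, -1.5], [0, 0, 0]], [0, [0, 0, 0], [0, 0, 0]], [0, [0, 0, 0], [0, 0, 0]], [0, [0, 0, 0], [0, 0, 0]]]'

```text
t: 5.75
tcp_pos: [554.7, 200.7, 221.6]
tool_rot: [-180.0, -0.1, 172.7]
wrist_force: [-0.2, -0.4, -8.1]
finger_gap: 0.122
finger_force: 30.0
```

```bash
cat >> h.py <<'E'
h=np.radians(7.4);t=np.radians(20)
XD=np.array([np.cos(t)*np.cos(h),np.cos(t)*np.sin(h),np.sin(t)]);YD=np.array([-np.sin(h),np.cos(h),0]);ZD=np.cross(XD,YD);OD=np.array([579.,-230,42])
def deckpose(x,y,z,phi):
    "TCP and R for the bar at x,y,z in the deck frame, tool leaning phi deg to the left"
    f=np.radians(phi);zt=-(np.sin(f)*YD+np.cos(f)*ZD);yt=-(np.cos(f)*YD-np.sin(f)*ZD)
    return OD+x*XD+y*YD+z*ZD+8*zt,tool(yt,zt)
def arc(th,y0=0):
    a=np.radians(th);return y0+105*np.sin(a)-80*np.cos(a),80*np.sin(a)+105*np.cos(a)
E
python3 - <<'E'
from h import *
p,Q,s=now();print(p,s['tool_rot'],s['wrist_force'],s['ft_torque'])
y,z=arc(60)
target,_=deckpose(0,y,z,0);print(target)
R=tool(-YD,[0,0,-1])
q=target*1;q[2]=310
plan(q,R,30)
# test ends
r=robot.get_image("scene");P=cloud(r)
cm=(abs(P[...,0]-555)<120)&(abs(P[...,1]-200)<110)&(P[...,2]>80)&(P[...,2]<190)
pts=P[cm];a=np.radians(82.7);L=(pts[:,:2]-[555,200])@[np.cos(a),np.sin(a)]
for b in range(-90,90,20):
    w=(L>b)&(L<b+20)
    if w.sum()>10:print(b,w.sum(),np.percentile(pts[w,2],[1,95]).round(0))
E
```

```text
[554.65781055 200.68911277 221.59691557] [-1.79965199e+02 -8.97758760e-02  1.72736443e+02] [-0.23653124 -0.44242188 -8.06406339] [ 0.19106713 -0.02421548 -0.01412861]
[ 533.84847266 -184.50371937  148.92013613]
30 rows d [-1.86, -0.19, -0.3] w [-0.0001, 0.0, 0.0962] deg/row 5.5
-90 46 [146. 175.]
-70 335 [117. 177.]
-50 350 [118. 179.]
-30 313 [121. 181.]
-10 355 [123. 185.]
10 398 [126. 186.]
30 403 [128. 188.]
50 373 [130. 190.]
70 569 [134. 188.]
```

The camera confirms it: the −y end hangs lower (about 6°). I'll turn in place while rising, then move across straight, to avoid arcing over the bottles.

Request:
carry_out --rows '[[0, [0, 0, -0.9], [0, 0, 0.05]], [0, [0, 0, -0.9], [0, 0, 0.1]], [0, [0, 0, -0.9], [0, 0, 0.145]], [0, [0, 0, -0.9], [0, 0, 0.145]], [0, [0, 0, -0.9], [0, 0, 0.145]], [0, [0, 0, -0.9], [0, 0, 0.145]], [0, [0, 0, -0.9], [0, 0, 0.145]], [0, [0, 0, -0.9], [0, 0, 0.145]], [0, [0, 0, -0.9], [0, 0, 0.145]], [0, [0, 0, -0.9], [0, 0, 0.145]]]'

```text
t: 6.8
tcp_pos: [555.0, 200.7, 312.2]
tool_rot: [-179.9, 0.0, 97.3]
wrist_force: [0.7, -0.3, -7.4]
finger_gap: 0.121
finger_force: 30.0
```

Request:
carry_out --rows '[[0, [0, 0, 0], [0, 0, 0.145]], [0, [0, 0, 0], [0, 0, 0.145]], [0, [0, 0, 0], [0, 0, 0.145]], [0, [0, 0, 0], [0, 0, 0.145]], [0, [0, 0, 0], [0, 0, 0.145]], [0, [0, 0, 0], [0, 0, 0.145]], [0, [0, 0, 0], [0, 0, 0.145]], [0, [0, 0, 0], [0, 0, 0.145]], [0, [0, 0, 0], [0, 0, 0.145]], [0, [0, 0, 0], [0, 0, 0.145]]]'

```text
t: 7.8
tcp_pos: [554.9, 200.7, 311.8]
tool_rot: [180.0, 0.1, 14.3]
wrist_force: [-0.6, -0.4, -7.4]
finger_gap: 0.124
finger_force: 30.0
```

Run:
```python
from h import *
p,Q,s=now();print(p,s['tool_rot'],s['joint_pos'].round(0),s['ft_torque'])
y,z=arc(60)
q,_=deckpose(0,y,z,0);q[2]=320
plan(q,tool(-YD,[0,0,-1]),20)
q2,R2=deckpose(0,y,z+80,50);print(q2)
plan(q2,R2,20,(q,tool(-YD,[0,0,-1])))
```

```text
[554.94229937 200.68778066 311.78050761] [1.79988924e+02 8.58412467e-02 1.42588982e+01] [14. 21. 75. -0. 84. 90.] [-0.22651255  0.11615909 -0.05958981]
20 rows d [-0.47, 1.87, -0.04] w [0.0, 0.0001, 0.006] deg/row 0.3
[ 506.53480668 -194.23097152  226.78090457]
20 rows d [-0.22, -0.15, 0.43] w [-0.0432, 0.0163, 0.0076] deg/row 2.7
```

Request:
carry_out --rows '[[0, [-0.47, 1.87, -0.04], [0, 0, 0.006]], [0, [-0.47, 1.87, -0.04], [0, 0, 0.006]], [0, [-0.47, 1.87, -0.04], [0, 0, 0.006]], [0, [-0.47, 1.87, -0.04], [0, 0, 0.006]], [0, [-0.47, 1.87, -0.04], [0, 0, 0.006]], [0, [-0.47, 1.87, -0.04], [0, 0, 0.006]], [0, [-0.47, 1.87, -0.04], [0, 0, 0.006]], [0, [-0.47, 1.87, -0.04], [0, 0, 0.006]], [0, [-0.47, 1.87, -0.04], [0, 0, 0.006]], [0, [-0.47, 1.87, -0.04], [0, 0, 0.006]]]'

```text
t: 8.8
tcp_pos: [551.3, 7.2, 315.9]
tool_rot: [-180.0, 0.1, 11.1]
wrist_force: [-0.0, -0.2, -6.6]
finger_gap: 0.123
finger_force: 30.0
```

Request:
carry_out --rows '[[0, [-0.47, 1.87, -0.04], [0, 0, 0.006]], [0, [-0.47, 1.87, -0.04], [0, 0, 0.006]], [0, [-0.47, 1.87, -0.04], [0, 0, 0.006]], [0, [-0.47, 1.87, -0.04], [0, 0, 0.006]], [0, [-0.47, 1.87, -0.04], [0, 0, 0.006]], [0, [-0.47, 1.87, -0.04], [0, 0, 0.006]], [0, [-0.47, 1.87, -0.04], [0, 0, 0.006]], [0, [-0.47, 1.87, -0.04], [0, 0, 0.006]], [0, [-0.47, 1.87, -0.04], [0, 0, 0.006]], [0, [-0.47, 1.87, -0.04], [0, 0, 0.006]]]'

```text
t: 9.8
tcp_pos: [536.2, -184.9, 319.9]
tool_rot: [-180.0, 0.1, 7.7]
wrist_force: [0.9, 0.4, -7.2]
finger_gap: 0.124
finger_force: 30.0
```

Run:
```python
from h import *
p,Q,s=now();print(p,s['tool_rot'],s['joint_pos'].round(0),s['ft_torque'])
y,z=arc(60)
q2,R2=deckpose(0,y,z+80,55)
plan(q2,R2,20)
```

```text
[ 536.155994   -184.88215756  319.88417069] [-1.79966225e+02  6.99260360e-02  7.70694137e+00] [-25.  19.  77.  -0.  84.  57.] [-0.18920957  0.11230301 -0.01656218]
20 rows d [-0.23, -0.17, 0.42] w [-0.0476, 0.016, 0.0086] deg/row 2.9
```

Request:
carry_out --rows '[[0, [-0.23, -0.17, 0.42], [-0.0476, 0.016, 0.0086]], [0, [-0.23, -0.17, 0.42], [-0.0476, 0.016, 0.0086]], [0, [-0.23, -0.17, 0.42], [-0.0476, 0.016, 0.0086]], [0, [-0.23, -0.17, 0.42], [-0.0476, 0.016, 0.0086]], [0, [-0.23, -0.17, 0.42], [-0.0476, 0.016, 0.0086]], [0, [-0.23, -0.17, 0.42], [-0.0476, 0.016, 0.0086]], [0, [-0.23, -0.17, 0.42], [-0.0476, 0.016, 0.0086]], [0, [-0.23, -0.17, 0.42], [-0.0476, 0.016, 0.0086]], [0, [-0.23, -0.17, 0.42], [-0.0476, 0.016, 0.0086]], [0, [-0.23, -0.17, 0.42], [-0.0476, 0.016, 0.0086]]]'

```text
t: 10.8
tcp_pos: [515.8, -178.3, 274.0]
tool_rot: [152.8, -10.0, 5.1]
wrist_force: [-1.7, -0.0, -6.7]
finger_gap: 0.125
finger_force: 30.0
```

Request:
carry_out --rows '[[0, [-0.23, -0.17, 0.42], [-0.0476, 0.016, 0.0086]], [0, [-0.23, -0.17, 0.42], [-0.0476, 0.016, 0.0086]], [0, [-0.23, -0.17, 0.42], [-0.0476, 0.016, 0.0086]], [0, [-0.23, -0.17, 0.42], [-0.0476, 0.016, 0.0086]], [0, [-0.23, -0.17, 0.42], [-0.0476, 0.016, 0.0086]], [0, [-0.23, -0.17, 0.42], [-0.0476, 0.016, 0.0086]], [0, [-0.23, -0.17, 0.42], [-0.0476, 0.016, 0.0086]], [0, [-0.23, -0.17, 0.42], [-0.0476, 0.016, 0.0086]], [0, [-0.23, -0.17, 0.42], [-0.0476, 0.016, 0.0086]], [0, [-0.23, -0.17, 0.42], [-0.0476, 0.016, 0.0086]]]'

```text
t: 11.8
tcp_pos: [516.0, -173.3, 254.1]
tool_rot: [127.8, -17.9, 4.7]
wrist_force: [-0.0, 0.2, -7.1]
finger_gap: 0.124
finger_force: 30.0
```

Run:
```python
from h import *
p,Q,s=now();print(p,s['tool_rot'],s['joint_pos'].round(0),s['ft_torque'],s['wrist_force'])
zt=Q.apply([0,0,1]);b=p-8*zt-OD;print("bar deck",b@XD,b@YD,b@ZD,"zt",zt@XD,zt@YD,zt@ZD)
for n in("scene",):
    im=robot.get_image(n);cv2.imwrite(f"pics/{n}2.png",im["frame"]);np.savez(f"{n}2.npz",**im)
```

```text
[ 516.0393671  -173.32968362  254.06643699] [127.75306944 -17.90808556   4.65525664] [  4.  24. 110. -70.  57. 145.] [1.63729213 0.72821159 0.01150928] [-0.02486211  0.24681808 -7.14387236]
bar deck 21.18386990092083 70.69749107584327 222.9259785610684 zt -0.05813050632045417 -0.7987650357091132 -0.5988282407865766
```

View pics/scene2.png

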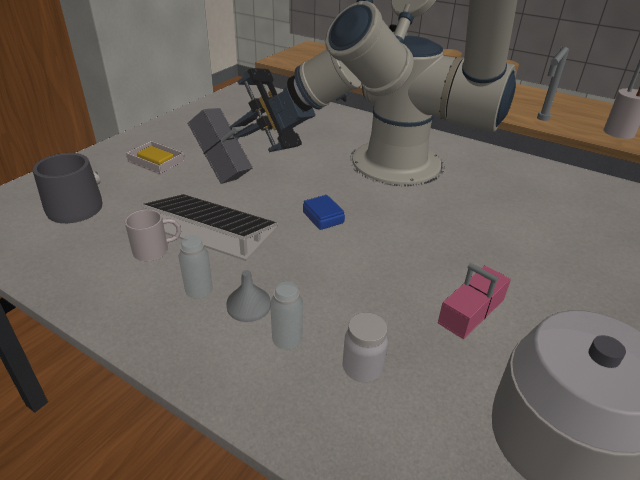

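The case is held rotated, at scene (220,145), with nothing near it. Joint 4 is at its −70° stop, so I'll use a smaller lean and set it down further right on the deck. Measuring the case's angle first.

```bash
cat >> h.py <<'E'
def casefit(im,bar):
    "side-on rectangle of the case in deck y,z"
    P=cloud(im)-OD;D=np.stack([P@XD,P@YD,P@ZD],-1);f=im["frame"].astype(int)
    r=D-np.array(bar);m=(np.linalg.norm(r[...,1:],axis=-1)<150)&(r[...,0]>12)&(r[...,0]<50)&(D[...,2]>6)&(np.ptp(f,axis=-1)<25)
    q=D[m][:,1:].astype(np.float32);q=q[q[:,0]<bar[1]+60]
    a=cv2.minAreaRect(q);print("case rect",len(q),np.round(a[0],1),np.round(a[1],1),round(a[2],1),"x med",np.median(D[m][:,0]));return q
E
python3 - <<'E'
from h import *
im=dict(np.load("scene2.npz"))
q=casefit(im,[21,71,223])
print(np.percentile(q,[0,1,50,99,100],axis=0).round(0).tolist())
h,xe,ye=np.histogram2d(q[:,1],q[:,0],bins=[np.arange(100,340,12),np.arange(-100,160,10)])
print(h[::-1].astype(int))
y,z=arc(60,-100)
plan(*deckpose(0,y,z+60,45),20)
print(deckpose(0,y,z+60,45)[0])
E
```

```text
case rect 2747 [ 68.5 220.8] [221.  160.6] 42.1 x med 46.40459601022006
[[-63.0, 91.0], [-52.0, 100.0], [44.0, 203.0], [129.0, 347.0], [131.0, 353.0]]
[[ 0  0  0  0  0  0  0  0  0  0  0  0  0  0  0  0  4 25 33  3 14 27  8  0
   0]
 [ 0  0  0  0  0  0  0  0  0  0  0  0  0  0  0  0  0  5  5 21  1 10 25  4
   0]
 [ 0  0  0  0  0  0  0  0  0  0  0  0  0  0  0  0  0  0  0  6 21  8 13  3
   0]
 [ 0  0  0  0  0  0  0  0  0  0  0  0  0  0  0  0  0  0  0  0 14 25 24  0
   0]
 [ 0  0  0  0  0  0  0  0  0  0  0  0  0  0  0  0  0  0  0  0 10 23 33  0
   0]
 [ 0  0  0  0  0  0  0  0  0  0  0  0  0  0  0  0  0  0  0 17 13  6 13  3
   0]
 [ 0  0  0  0  0  0  0  3  6  0  0  0  0  0  0  0  0  5 23 16  2  0  7  4
   0]
 [ 0  0  0  0  0  0  6 18 28  9  0  0  0  0  0  0 10 25  9  3 13 21  0  1
   0]
 [ 0  0  0  0  1  9 18 19 19 33  5  0  0  0  1 14 30  8 11 21 15  3  0  0
   0]
 [ 0  0  0  1 15 15 22 20 18 19 28 13  0  0  1 12 25 26 15  4  0  0  0  0
   0]
 [ 0  0  0  3 17 20 15 22 17 18 20 29 14  2 14 15 12  6  0  0  0  0  0  0
   0]
 [ 0  0  0  0  2 15 18 15 20 17 18 21 25 20 10  0  0  0  0  0  0  0  0  0
   0]
 [ 0  0  0  0  0  1 18 14 21 20 17 18 20 27 21  0  0  0  0  0  0  0  0  0
   0]
 [ 0  0  0  0  0  0  3 12 16 20 19 20 18 19 22 24  0  0  0  0  0  0  0  0
   0]
 [ 0  0  0  0  0  0  0  2 13 20 14 21 18 19 17 22 23  2  0  0  0  0  0  0
   0]
 [ 0  0  0  0  0  0  0  0  0 13 18 19 17 21 19 19 24 25  1  0  0  0  0  0
   0]
 [ 0  0  0  0  0  0  0  0  0  1  8 16 17 21 18 20 19 19 22  0  0  0  0  0
   0]
 [ 0  0  0  0  0  0  0  0  0  0  0 10 18 15 19 22 19 13  0  0  0  0  0  0
   0]
 [ 0  0  0  0  0  0  0  0  0  0  0  0  6 20 17 18  7  0  0  0  0  0  0  0
   0]]
20 rows d [-0.09, 0.23, 0.59] w [0.0072, 0.0029, -0.0002] deg/row 0.4
[ 526.31159116 -292.02683332  207.50353015]
```

Run:
```python
from h import *
y,z=arc(55,-100)
plan(*deckpose(0,y,z+60,53),20)
```

```text
20 rows d [-0.09, 0.24, 0.64] w [0.0002, 0.0029, 0.0] deg/row 0.2
```

Request:
carry_out --rows '[[0, [-0.09, 0.24, 0.64], [0, 0.003, 0]], [0, [-0.09, 0.24, 0.64], [0, 0.003, 0]], [0, [-0.09, 0.24, 0.64], [0, 0.003, 0]], [0, [-0.09, 0.24, 0.64], [0, 0.003, 0]], [0, [-0.09, 0.24, 0.64], [0, 0.003, 0]], [0, [-0.09, 0.24, 0.64], [0, 0.003, 0]], [0, [-0.09, 0.24, 0.64], [0, 0.003, 0]], [0, [-0.09, 0.24, 0.64], [0, 0.003, 0]], [0, [-0.09, 0.24, 0.64], [0, 0.003, 0]], [0, [-0.09, 0.24, 0.64], [0, 0.003, 0]]]'

```text
t: 12.85
tcp_pos: [528.5, -224.4, 254.4]
tool_rot: [129.7, -17.3, 3.9]
wrist_force: [0.2, -0.1, -6.9]
finger_gap: 0.118
finger_force: 30.0
```

Request:
carry_out --rows '[[0, [-0.09, 0.24, 0.64], [0, 0.003, 0]], [0, [-0.09, 0.24, 0.64], [0, 0.003, 0]], [0, [-0.09, 0.24, 0.64], [0, 0.003, 0]], [0, [-0.09, 0.24, 0.64], [0, 0.003, 0]], [0, [-0.09, 0.24, 0.64], [0, 0.003, 0]], [0, [-0.09, 0.24, 0.64], [0, 0.003, 0]], [0, [-0.09, 0.24, 0.64], [0, 0.003, 0]], [0, [-0.09, 0.24, 0.64], [0, 0.003, 0]], [0, [-0.09, 0.24, 0.64], [0, 0.003, 0]], [0, [-0.09, 0.24, 0.64], [0, 0.003, 0]]]'

```text
t: 13.85
tcp_pos: [540.5, -280.0, 249.8]
tool_rot: [131.6, -17.0, 3.5]
wrist_force: [-0.6, -0.3, -7.0]
finger_gap: 0.124
finger_force: 30.0
```

```bash
cat >> h.py <<'E'
def rep():
    p,Q,s=now();zt,xt=Q.apply([0,0,1]),Q.apply([1,0,0]);b=p-8*zt-OD;b=np.array([b@XD,b@YD,b@ZD])
    print("J",s['joint_pos'].round(1),"F",s['wrist_force'].round(1),"bar deck",b.round(1),"phi",round(np.degrees(np.arctan2(-zt@YD,-zt@ZD)),1),"xt.XD,YD,ZD",[round(float(xt@a),3) for a in(XD,YD,ZD)]);return b
E
python3 - <<'E'
from h import *
rep()
y,z=arc(55,-100)
plan(*deckpose(0,y,z+60,65),10)
E
```

```text
J [-11.   23.5 106.6 -70.1  46.  133.5] F [-0.6 -0.3 -7. ] bar deck [ 29.9 -38.6 215.7] phi 49.7 xt.XD,YD,ZD [0.996, -0.066, -0.052]
10 rows d [-0.28, -0.11, 0.36] w [-0.0267, 0.0084, 0.0008] deg/row 1.6
```

Run:
```python
from h import *
y,z=arc(44,-100);print(y,z)
plan(*deckpose(0,y,z+40,40),20)
```

```text
-84.60805512889738 131.10334867227817
20 rows d [-0.13, -0.0, 0.33] w [0.0084, 0.0042, -0.0005] deg/row 0.5
```

Request:
carry_out --rows '[[0, [-0.1, 0, 0], [0.025, 0.008, 0]], [0, [-0.1, 0, 0], [0.025, 0.008, 0]], [0, [-0.1, 0, 0], [0.025, 0.008, 0]], [0, [-0.1, 0, 0], [0.025, 0.008, 0]], [0, [-0.1, 0, 0], [0.025, 0.008, 0]], [0, [-0.1, 0, 0], [0.025, 0.008, 0]], [0, [-0.1, 0, 0], [0.025, 0.008, 0]], [0, [-0.1, 0, 0], [0, 0.01, 0]], [0, [-0.1, 0, 0], [0, 0.01, 0]], [0, [-0.1, 0, 0], [0, 0.01, 0]]]'

```text
t: 14.85
tcp_pos: [530.8, -280.3, 246.5]
tool_rot: [140.4, -20.6, 7.0]
wrist_force: [-0.1, -1.0, -7.4]
finger_gap: 0.124
finger_force: 30.0
```

Run:
```python
from h import *
rep()
y,z=arc(44,-100)
plan(*deckpose(0,y,z+40,40),15)
```

```text
J [-18.6  18.2 110.1 -61.9  31.3 121. ] F [-0.1 -1.  -7.4] bar deck [ 18.9 -38.6 216.8] phi 39.7 xt.XD,YD,ZD [1.0, -0.007, 0.011]
15 rows d [-0.13, 0.04, 0.43] w [-0.0003, -0.0003, -0.0008] deg/row 0.1
```

Run:
```python
from h import *
y,z=arc(44,-60);print(y,z)
plan(*deckpose(0,y,z+30,40),10)
```

```text
-44.608055128897384 131.10334867227817
10 rows d [-0.19, -0.31, 0.47] w [-0.0005, -0.0004, -0.0012] deg/row 0.1
```

Request:
carry_out --rows '[[0, [-0.19, -0.31, 0.47], [0, 0, -0.001]], [0, [-0.19, -0.31, 0.47], [0, 0, -0.001]], [0, [-0.19, -0.31, 0.47], [0, 0, -0.001]], [0, [-0.19, -0.31, 0.47], [0, 0, -0.001]], [0, [-0.19, -0.31, 0.47], [0, 0, -0.001]], [0, [-0.19, -0.31, 0.47], [0, 0, -0.001]], [0, [-0.19, -0.31, 0.47], [0, 0, -0.001]], [0, [-0.19, -0.31, 0.47], [0, 0, -0.001]], [0, [-0.19, -0.31, 0.47], [0, 0, -0.001]], [0, [-0.19, -0.31, 0.47], [0, 0, -0.001]]]'

```text
t: 15.85
tcp_pos: [538.3, -285.7, 197.7]
tool_rot: [141.3, -19.6, 6.9]
wrist_force: [0.4, 0.1, -7.5]
finger_gap: 0.123
finger_force: 30.0
```

Run:
```python
from h import *
b=rep();im=robot.get_image("scene");np.savez("scene3.npz",**im);cv2.imwrite("pics/scene3.png",cv2.resize(im["frame"][60:280,100:360],None,fx=3,fy=3)[:600])
```

```text
J [-19.2  23.6 111.3 -70.1  28.4 130.1] F [ 0.4  0.1 -7.5] bar deck [  8.7 -45.  168.8] phi 38.9 xt.XD,YD,ZD [1.0, -0.009, -0.007]
```

View pics/scene3.png

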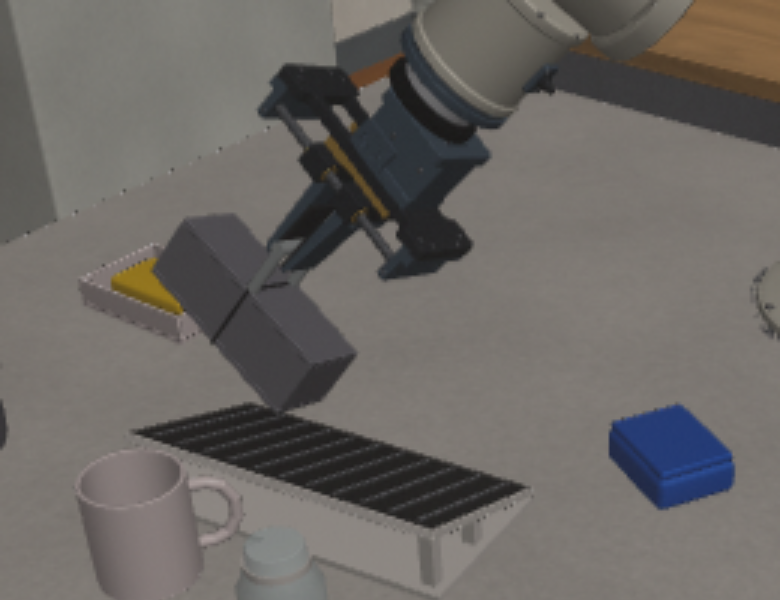

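The case is at crop (250,310), well above the drainer, but joint 4 stops at −70°: leaning the tool left won't go further lower down. Leaning right (positive J4) is free, but needs the tool half-turned on the bar. So I'll set the case back on clear shelf, regrasp half-turned with a pre-tilt, and tip it the other way.

Run:
```python
from h import *
rep()
Rv=tool([0,-1,0],[0,0,-1]);a=np.array([540,-200,300])
plan(a,Rv,20)
plan([565,90,260],Rv,16,(a,Rv))
plan([565,90,112],Rv,10,(np.array([565,90,260]),Rv))
```

```text
J [-19.2  23.6 111.3 -70.1  28.4 130.1] F [-0.3  0.4 -8.5] bar deck [  8.5 -45.  168.3] phi 38.9 xt.XD,YD,ZD [1.0, -0.009, -0.007]
20 rows d [0.12, -0.24, -0.63] w [0.0324, -0.0184, -0.0001] deg/row 2.1
16 rows d [0.16, -1.81, 0.25] w [0.0, 0.0, 0.0] deg/row 0.0
10 rows d [0.0, 0.0, 1.48] w [0.0, 0.0, 0.0] deg/row 0.0
```

Request:
carry_out --rows '[[0, [0.12, -0.24, -0.63], [0.0324, -0.0184, 0]], [0, [0.12, -0.24, -0.63], [0.0324, -0.0184, 0]], [0, [0.12, -0.24, -0.63], [0.0324, -0.0184, 0]], [0, [0.12, -0.24, -0.63], [0.0324, -0.0184, 0]], [0, [0.12, -0.24, -0.63], [0.0324, -0.0184, 0]], [0, [0.12, -0.24, -0.63], [0.0324, -0.0184, 0]], [0, [0.12, -0.24, -0.63], [0.0324, -0.0184, 0]], [0, [0.12, -0.24, -0.63], [0.0324, -0.0184, 0]], [0, [0.12, -0.24, -0.63], [0.0324, -0.0184, 0]], [0, [0.12, -0.24, -0.63], [0.0324, -0.0184, 0]]]'

```text
t: 16.9
tcp_pos: [534.2, -233.8, 242.5]
tool_rot: [161.4, -10.3, 1.6]
wrist_force: [-0.3, -0.2, -7.4]
finger_gap: 0.126
finger_force: 30.0
```

Request:
carry_out --rows '[[0, [0.12, -0.24, -0.63], [0.0324, -0.0184, 0]], [0, [0.12, -0.24, -0.63], [0.0324, -0.0184, 0]], [0, [0.12, -0.24, -0.63], [0.0324, -0.0184, 0]], [0, [0.12, -0.24, -0.63], [0.0324, -0.0184, 0]], [0, [0.12, -0.24, -0.63], [0.0324, -0.0184, 0]], [0, [0.12, -0.24, -0.63], [0.0324, -0.0184, 0]], [0, [0.12, -0.24, -0.63], [0.0324, -0.0184, 0]], [0, [0.12, -0.24, -0.63], [0.0324, -0.0184, 0]], [0, [0.12, -0.24, -0.63], [0.0324, -0.0184, 0]], [0, [0.12, -0.24, -0.63], [0.0324, -0.0184, 0]]]'

```text
t: 17.9
tcp_pos: [540.2, -199.4, 301.0]
tool_rot: [-179.9, 0.0, -0.1]
wrist_force: [-0.2, -0.5, -7.5]
finger_gap: 0.125
finger_force: 30.0
```

Request:
carry_out --rows '[[0, [0.16, -1.81, 0.25], [0, 0, 0]], [0, [0.16, -1.81, 0.25], [0, 0, 0]], [0, [0.16, -1.81, 0.25], [0, 0, 0]], [0, [0.16, -1.81, 0.25], [0, 0, 0]], [0, [0.16, -1.81, 0.25], [0, 0, 0]], [0, [0.16, -1.81, 0.25], [0, 0, 0]], [0, [0.16, -1.81, 0.25], [0, 0, 0]], [0, [0.16, -1.81, 0.25], [0, 0, 0]]]'

```text
t: 18.7
tcp_pos: [553.0, -53.3, 280.4]
tool_rot: [180.0, -0.0, -0.1]
wrist_force: [-0.3, -0.5, -7.8]
finger_gap: 0.12
finger_force: 30.0
```

Request:
carry_out --rows '[[0, [0.16, -1.81, 0.25], [0, 0, 0]], [0, [0.16, -1.81, 0.25], [0, 0, 0]], [0, [0.16, -1.81, 0.25], [0, 0, 0]], [0, [0.16, -1.81, 0.25], [0, 0, 0]], [0, [0.16, -1.81, 0.25], [0, 0, 0]], [0, [0.16, -1.81, 0.25], [0, 0, 0]], [0, [0.16, -1.81, 0.25], [0, 0, 0]], [0, [0.16, -1.81, 0.25], [0, 0, 0]]]'

```text
t: 19.5
tcp_pos: [565.9, 91.4, 260.5]
tool_rot: [180.0, -0.0, -0.1]
wrist_force: [-0.3, 0.5, -7.0]
finger_gap: 0.12
finger_force: 30.0
```

```bash
cat >> h.py <<'E'
def lowz(p,lo,a=90):
    r=robot.get_image("scene");P=cloud(r);e=np.array([np.cos(np.radians(a)),np.sin(np.radians(a))])
    L=(P[...,:2]-p[:2])@e;X=(P[...,:2]-p[:2])@[e[1],-e[0]]
    for b in range(-90,90,20):
        w=(L>b)&(L<b+20)&(abs(X)<40)&(P[...,2]>lo)&(P[...,2]<p[2]-30)
        if w.sum()>10:print(b,w.sum(),np.percentile(P[w][:,2],[1,95]).round(0))
E
python3 - <<'E'
from h import *
rep();p,Q,s=now();print(p,s['tool_rot']);lowz(p,90)
E
```

```text
J [ 3.2 22.2 81.8 -0.  76.  93.3] F [-0.3  0.5 -7. ] bar deck [104.1 320.4 203.1] phi 0.0 xt.XD,YD,ZD [0.932, -0.13, -0.339]
[565.85263525  91.39537755 260.45714786] [ 1.79998793e+02 -3.03965234e-02 -5.38219528e-02]
-90 236 [171. 230.]
-70 359 [168. 229.]
-50 361 [163. 226.]
-30 312 [160. 222.]
-10 417 [157. 222.]
10 412 [153. 215.]
30 411 [149. 211.]
50 576 [148. 208.]
```

Request:
carry_out --rows '[[0, [0, 0, 1.4], [0.016, 0, 0]], [0, [0, 0, 1.4], [0.016, 0, 0]], [0, [0, 0, 1.4], [0.016, 0, 0]], [0, [0, 0, 1.4], [0.016, 0, 0]], [0, [0, 0, 1.4], [0.016, 0, 0]], [0, [0, 0, 1.4], [0.016, 0, 0]], [0, [0, 0, 1.4], [0.016, 0, 0]], [0, [0, 0, 1.4], [0.016, 0, 0]], [0, [0, 0, 1.4], [0.016, 0, 0]], [0, [0, 0, 1.4], [0.016, 0, 0]]]'

```text
t: 20.55
tcp_pos: [566.1, 100.6, 120.7]
tool_rot: [-170.8, -0.0, -0.1]
wrist_force: [1.6, 0.5, -6.4]
finger_gap: 0.125
finger_force: 30.0
```

Request:
carry_out --rows '[[0, [0, 0, 0.7], [0, 0, 0]], [0, [0, 0, 0.5], [0, 0, 0]], [0, [0, 0, 0.4], [0, 0, 0]], [0, [0, 0, 0.3], [0, 0, 0]], [0, [0, 0, 0], [0, 0, 0]]]'

```text
t: 21.05
tcp_pos: [567.2, 103.3, 103.2]
tool_rot: [-170.8, -0.1, -0.1]
wrist_force: [-0.8, -1.9, -1.1]
finger_gap: 0.123
finger_force: 30.0
```

Run:
```python
from h import *
rep();p,Q,s=now();print(p,s['tool_rot'],s['ft_torque']);lowz(p,4)
```

```text
J [-1.1 32.5 93.  11.2 55.  82.5] F [-0.8 -1.9 -1.1] bar deck [ 52.8 330.8  54.3] phi -9.6 xt.XD,YD,ZD [0.933, -0.13, -0.337]
[567.17280041 103.30101199 103.19662814] [-1.70822705e+02 -1.34955034e-01 -7.78749007e-02] [-0.34631435  0.12869186 -0.03724872]
-90 175 [ 6. 63.]
-70 296 [ 5. 63.]
-50 286 [ 5. 62.]
-30 236 [ 6. 62.]
-10 309 [ 6. 68.]
10 329 [ 5. 62.]
30 323 [ 6. 62.]
50 339 [ 6. 61.]
70 357 [ 5. 61.]
```

Request:
carry_out --rows '[[50, [0, 0, 0], [0, 0, 0]], [50, [0, 0, 0], [0, 0, 0]], [50, [0, 0, 0], [0, 0, 0]], [50, [0, 0, 0], [0, 0, 0]], [50, [0, 0, -1], [0, 0, 0]], [50, [0, 0, -2], [0, 0, 0]], [50, [0, 0, -2], [0, 0, 0]], [50, [0, 0, -3], [0, 0, 0]], [50, [0, 0, -3], [0, 0, 0]], [50, [0, 0, -3], [0, 0, 0]]]'

```text
t: 22.1
tcp_pos: [566.1, 80.7, 242.7]
tool_rot: [-170.8, -0.0, -0.1]
wrist_force: [0.3, -0.4, -0.2]
finger_gap: 0.501
finger_force: 0.0
```

Run:
```python
from h import *
rep();p,Q,s=now();print(p,s['tool_rot'],s["finger_gap"])
im=robot.get_image("scene");P=cloud(im);f=im["frame"].astype(int)
near=(abs(P[...,0]-567)<70)&(abs(P[...,1]-103)<110)
for lo,hi in((55,64),(98,114)):
    q=P[near&(P[...,2]>lo)&(P[...,2]<hi)];r=cv2.minAreaRect(q[:,:2].astype(np.float32));print(len(q),q.mean(0).round(1),r)
im=robot.get_image("top");P=cloud(im)
near=(abs(P[...,0]-567)<70)&(abs(P[...,1]-103)<110)
q=P[near&(P[...,2]>55)&(P[...,2]<64)];r=cv2.minAreaRect(q[:,:2].astype(np.float32));print("top",len(q),q.mean(0).round(1),r)
```

```text
J [-3.4 22.8 84.5  9.6 73.4 83.9] F [ 0.3 -0.4 -0.2] bar deck [ 96.8 308.5 186.8] phi -9.6 xt.XD,YD,ZD [0.932, -0.13, -0.338]
[566.13393065  80.73071738 242.70652841] [-1.70799629e+02 -4.92139589e-02 -8.66214835e-02] 0.5013189809494516
1283 [569.  105.9  59. ] ((566.3231811523438, 101.20117950439453), (64.8371810913086, 161.73556518554688), 0.5776853561401367)
134 [569.8 102.8 107.3] ((565.996337890625, 102.73458862304688), (13.544732093811035, 63.858421325683594), 88.6627197265625)
top 850 [553.4  79.8  59.2] ((561.3899536132812, 102.59819793701172), (57.87395477294922, 157.9147186279297), 0.9784745573997498)
```

Bar re-measured at (567, 102.5), direction along x within ~1°. Half-turn of the tool now.

Request:
carry_out --rows '[[38, [0, 0, 0], [0, 0, -0.143]], [38, [0, 0, 0], [0, 0, -0.143]], [38, [0, 0, 0], [0, 0, -0.143]], [38, [0, 0, 0], [0, 0, -0.143]], [38, [0, 0, 0], [0, 0, -0.143]], [38, [0, 0, 0], [0, 0, -0.143]], [38, [0, 0, 0], [0, 0, -0.143]], [38, [0, 0, 0], [0, 0, -0.143]], [38, [0, 0, 0], [0, 0, -0.143]], [38, [0, 0, 0], [0, 0, -0.143]]]'

```text
t: 23.2
tcp_pos: [566.1, 81.0, 240.8]
tool_rot: [-178.8, -9.1, 82.1]
wrist_force: [-0.5, 0.6, -0.2]
finger_gap: 0.376
finger_force: 0.0
```

Request:
carry_out --rows '[[38, [0, 0, 0], [0, 0, -0.143]], [38, [0, 0, 0], [0, 0, -0.143]], [38, [0, 0, 0], [0, 0, -0.143]], [38, [0, 0, 0], [0, 0, -0.143]], [38, [0, 0, 0], [0, 0, -0.143]], [38, [0, 0, 0], [0, 0, -0.143]], [38, [0, 0, 0], [0, 0, -0.143]], [38, [0, 0, 0], [0, 0, -0.143]], [38, [0, 0, 0], [0, 0, -0.143]], [38, [0, 0, 0], [0, 0, -0.143]]]'

```text
t: 24.2
tcp_pos: [566.1, 81.0, 240.8]
tool_rot: [171.1, -2.5, 164.3]
wrist_force: [0.4, 0.6, -0.7]
finger_gap: 0.378
finger_force: 0.0
```

Run:
```python
from h import *
rep();p,Q,s=now();print(p,s['tool_rot'],s["finger_gap"])
a=np.radians(30);zt=np.array([0,np.sin(a),-np.cos(a)]);R=tool([0,1,0],zt)
bar=np.array([567,102.5,105]);pre=bar-100*zt;print(pre)
plan(pre,R,10)
plan(bar+6*zt,R,10,(pre,R))
```

```text
J [ -3.4  22.9  84.6   9.6  73.2 -80.3] F [ 0.4  0.6 -0.7] bar deck [ 96.1 308.8 184.9] phi -9.6 xt.XD,YD,ZD [-0.849, 0.392, 0.355]
[566.10270654  80.99135376 240.78015924] [171.13277551  -2.48478163 164.30941612] 0.37849804275365734
[567.          52.5        191.60254038]
10 rows d [-0.07, -0.42, 0.38] w [-0.0361, 0.0051, -0.0274] deg/row 2.6
10 rows d [0.0, -0.0, 1.06] w [0.0, 0.0, 0.0] deg/row 0.0
```

Request:
carry_out --rows '[[38, [-0.07, -0.42, 0.38], [-0.0361, 0.0051, -0.0274]], [38, [-0.07, -0.42, 0.38], [-0.0361, 0.0051, -0.0274]], [38, [-0.07, -0.42, 0.38], [-0.0361, 0.0051, -0.0274]], [38, [-0.07, -0.42, 0.38], [-0.0361, 0.0051, -0.0274]], [38, [-0.07, -0.42, 0.38], [-0.0361, 0.0051, -0.0274]], [38, [-0.07, -0.42, 0.38], [-0.0361, 0.0051, -0.0274]], [38, [-0.07, -0.42, 0.38], [-0.0361, 0.0051, -0.0274]], [38, [-0.07, -0.42, 0.38], [-0.0361, 0.0051, -0.0274]], [38, [-0.07, -0.42, 0.38], [-0.0361, 0.0051, -0.0274]], [38, [-0.07, -0.42, 0.38], [-0.0361, 0.0051, -0.0274]]]'

```text
t: 25.2
tcp_pos: [566.9, 52.9, 191.5]
tool_rot: [149.9, -0.0, 179.7]
wrist_force: [-0.2, -0.6, 0.5]
finger_gap: 0.379
finger_force: 0.0
```

Run:
```python
from h import *
rep();p,Q,s=now();print(p,s['tool_rot'],s["finger_gap"])
a=np.radians(30);zt=np.array([0,np.sin(a),-np.cos(a)]);R=tool([0,1,0],zt)
bar=np.array([567,102.5,105])
plan(bar+6*zt,R,10)
im=robot.get_image("wrist");cv2.imwrite("pics/w2.png",im["frame"])
```

```text
J [ -17.7   29.6   89.1   29.9   73.5 -119.3] F [-0.2 -0.6  0.5] bar deck [ 76.  278.1 138.8] phi -30.8 xt.XD,YD,ZD [-0.931, 0.134, 0.339]
[566.93618966  52.90428111 191.45577566] [ 1.49886360e+02 -1.18064082e-02  1.79727699e+02] 0.37923719941309697
10 rows d [0.0, -0.0, 1.06] w [0.0002, 0.0002, -0.0004] deg/row 0.0
```

View pics/w2.png

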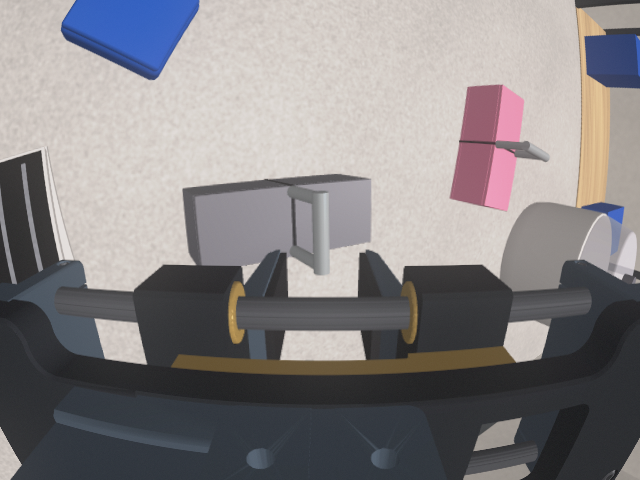

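Wrist view: the bar at (321,232) is centred between the fingers and aligned. Go in and close.

Request:
carry_out --rows '[[38, [0, 0, 1.06], [0, 0, 0]], [38, [0, 0, 1.06], [0, 0, 0]], [38, [0, 0, 1.06], [0, 0, 0]], [38, [0, 0, 1.06], [0, 0, 0]], [38, [0, 0, 1.06], [0, 0, 0]], [38, [0, 0, 1.06], [0, 0, 0]], [38, [0, 0, 1.06], [0, 0, 0]], [38, [0, 0, 1.06], [0, 0, 0]], [38, [0, 0, 1.06], [0, 0, 0]], [38, [0, 0, 1.06], [0, 0, 0]]]'

```text
t: 26.25
tcp_pos: [567.3, 106.5, 98.9]
tool_rot: [150.0, -0.0, 179.7]
wrist_force: [-0.3, -1.0, 0.1]
finger_gap: 0.382
finger_force: 0.0
```

Request:
carry_out --rows '[[0, [0, 0, 0], [0, 0, 0]], [0, [0, 0, 0], [0, 0, 0]], [0, [0, 0, 0], [0, 0, 0]], [0, [0, 0, 0], [0, 0, 0]], [0, [0, 0, 0], [0, 0, 0]], [0, [0, 0, 0], [0, 0, 0]]]'

```text
t: 26.85
tcp_pos: [567.4, 105.8, 99.9]
tool_rot: [150.0, -0.0, 179.7]
wrist_force: [-1.1, -3.9, 1.6]
finger_gap: 0.122
finger_force: 31.6
```

Run:
```python
from h import *
rep();p,Q,s=now();print(p,s['tool_rot'],s["finger_gap"],s["finger_force"])
a=np.radians(30);zt=np.array([0,np.sin(a),-np.cos(a)]);R=tool([0,1,0],zt)
q=p+[0,0,140];plan(q,tool([0,1,0],[0,0,-1]),20)
```

```text
J [ -12.6   36.4   94.6   34.1   60.8 -122.3] F [-1.1 -3.9  1.6] bar deck [ 51.5 330.5  50.3] phi -30.6 xt.XD,YD,ZD [-0.931, 0.135, 0.339]
[567.35779558 105.79709996  99.8984545 ] [ 1.49986640e+02 -2.33226551e-02  1.79666679e+02] 0.12167265453670488 31.606151685118675
20 rows d [-0.0, 0.19, -0.68] w [0.0262, 0.0001, -0.0003] deg/row 1.5
```

Request:
carry_out --rows '[[0, [0, 0.19, -0.68], [0.0262, 0, 0]], [0, [0, 0.19, -0.68], [0.0262, 0, 0]], [0, [0, 0.19, -0.68], [0.0262, 0, 0]], [0, [0, 0.19, -0.68], [0.0262, 0, 0]], [0, [0, 0.19, -0.68], [0.0262, 0, 0]], [0, [0, 0.19, -0.68], [0.0262, 0, 0]], [0, [0, 0.19, -0.68], [0.0262, 0, 0]], [0, [0, 0.19, -0.68], [0.0262, 0, 0]], [0, [0, 0.19, -0.68], [0.0262, 0, 0]], [0, [0, 0.19, -0.68], [0.0262, 0, 0]]]'

```text
t: 27.85
tcp_pos: [566.9, 96.7, 169.5]
tool_rot: [165.0, -0.1, 179.7]
wrist_force: [0.1, 0.7, -7.1]
finger_gap: 0.121
finger_force: 32.3
```

Request:
carry_out --rows '[[0, [0, 0.19, -0.68], [0.0262, 0, 0]], [0, [0, 0.19, -0.68], [0.0262, 0, 0]], [0, [0, 0.19, -0.68], [0.0262, 0, 0]], [0, [0, 0.19, -0.68], [0.0262, 0, 0]], [0, [0, 0.19, -0.68], [0.0262, 0, 0]], [0, [0, 0.19, -0.68], [0.0262, 0, 0]], [0, [0, 0.19, -0.68], [0.0262, 0, 0]], [0, [0, 0.19, -0.68], [0.0262, 0, 0]], [0, [0, 0.19, -0.68], [0.0262, 0, 0]], [0, [0, 0.19, -0.68], [0.0262, 0, 0]]]'

```text
t: 28.85
tcp_pos: [567.3, 105.9, 239.8]
tool_rot: [-179.9, -0.1, 179.7]
wrist_force: [-0.6, 0.5, -6.9]
finger_gap: 0.122
finger_force: 33.4
```

Run:
```python
from h import *
rep();p,Q,s=now();print(p,s['tool_rot'],s["finger_gap"],s["finger_force"],s["ft_torque"])
lowz(p,60)
```

```text
J [  4.7  23.6  82.8  -0.1  73.6 -84.9] F [-0.6  0.5 -6.9] bar deck [100.1 334.6 182.5] phi 0.1 xt.XD,YD,ZD [-0.931, 0.135, 0.34]
[567.28456078 105.85010702 239.77771686] [-1.79900352e+02 -5.65643032e-02  1.79665869e+02] 0.12248692347083191 33.38481433689594 [ 0.09546924 -0.07379526  0.00448389]
-90 137 [166. 209.]
-70 171 [154. 207.]
-50 217 [143. 207.]
-30 384 [132. 205.]
-10 479 [122. 197.]
10 423 [121. 185.]
30 199 [148. 173.]
```

Request:
carry_out --rows '[[0, [0, 0, -0.8], [0, 0, 0.143]], [0, [0, 0, -0.8], [0, 0, 0.143]], [0, [0, 0, -0.8], [0, 0, 0.143]], [0, [0, 0, -0.8], [0, 0, 0.143]], [0, [0, 0, -0.8], [0, 0, 0.143]], [0, [0, 0, -0.8], [0, 0, 0.143]], [0, [0, 0, -0.8], [0, 0, 0.143]], [0, [0, 0, -0.8], [0, 0, 0.143]], [0, [0, 0, -0.8], [0, 0, 0.143]], [0, [0, 0, -0.8], [0, 0, 0.143]]]'

```text
t: 29.9
tcp_pos: [567.3, 105.7, 319.5]
tool_rot: [-179.9, -0.0, 97.4]
wrist_force: [-0.7, -0.1, -6.1]
finger_gap: 0.126
finger_force: 33.6
```

Request:
carry_out --rows '[[0, [0, 0, 0], [0, 0, 0.143]], [0, [0, 0, 0], [0, 0, 0.143]], [0, [0, 0, 0], [0, 0, 0.143]], [0, [0, 0, 0], [0, 0, 0.143]], [0, [0, 0, 0], [0, 0, 0.143]], [0, [0, 0, 0], [0, 0, 0.143]], [0, [0, 0, 0], [0, 0, 0.143]], [0, [0, 0, 0], [0, 0, 0.143]], [0, [0, 0, 0], [0, 0, 0.143]], [0, [0, 0, 0], [0, 0, 0.143]]]'

```text
t: 30.9
tcp_pos: [567.3, 105.7, 319.2]
tool_rot: [-180.0, 0.1, 15.5]
wrist_force: [-0.3, 1.1, -6.9]
finger_gap: 0.123
finger_force: 33.5
```

```bash
cat >> h.py <<'E'
def arcR(th,y0=60):
    "handle to the right, pivot edge at deck y0"
    y,z=arc(th);return y0-y,z
E
python3 - <<'E'
from h import *
rep();p,Q,s=now();print(p,s['tool_rot'])
y,z=arcR(80);q,_=deckpose(0,y,z,0);q[2]=320;print(q)
Rv=tool(-YD,[0,0,-1]);plan(q,Rv,20)
q2,R2=deckpose(0,y,z+70,-50);print(q2);plan(q2,R2,20,(q,Rv))
E
```

```text
J [ 4.6 20.  75.9 -0.  84.2 79.2] F [-0.3  1.1 -6.9] bar deck [127.3 334.5 257.2] phi -0.0 xt.XD,YD,ZD [0.93, 0.141, -0.34]
[567.27810237 105.73750315 319.19382755] [-1.79988678e+02  7.18756504e-02  1.54787897e+01]
[ 552.60887843 -263.18844124  320.        ]
20 rows d [-0.44, 1.79, -0.0] w [-0.0, 0.0001, 0.0071] deg/row 0.4
[ 527.10831717 -260.32055957  194.11309821]
20 rows d [-0.23, 0.22, 0.59] w [0.0432, 0.0163, -0.0076] deg/row 2.7
```

Request:
carry_out --rows '[[0, [-0.44, 1.79, 0], [0, 0, 0.0071]], [0, [-0.44, 1.79, 0], [0, 0, 0.0071]], [0, [-0.44, 1.79, 0], [0, 0, 0.0071]], [0, [-0.44, 1.79, 0], [0, 0, 0.0071]], [0, [-0.44, 1.79, 0], [0, 0, 0.0071]], [0, [-0.44, 1.79, 0], [0, 0, 0.0071]], [0, [-0.44, 1.79, 0], [0, 0, 0.0071]], [0, [-0.44, 1.79, 0], [0, 0, 0.0071]], [0, [-0.44, 1.79, 0], [0, 0, 0.0071]], [0, [-0.44, 1.79, 0], [0, 0, 0.0071]]]'

```text
t: 31.9
tcp_pos: [567.8, -79.3, 319.2]
tool_rot: [-180.0, 0.1, 11.7]
wrist_force: [0.1, -0.1, -5.8]
finger_gap: 0.122
finger_force: 32.5
```

Request:
carry_out --rows '[[0, [-0.44, 1.79, 0], [0, 0, 0.0071]], [0, [-0.44, 1.79, 0], [0, 0, 0.0071]], [0, [-0.44, 1.79, 0], [0, 0, 0.0071]], [0, [-0.44, 1.79, 0], [0, 0, 0.0071]], [0, [-0.44, 1.79, 0], [0, 0, 0.0071]], [0, [-0.44, 1.79, 0], [0, 0, 0.0071]], [0, [-0.44, 1.79, 0], [0, 0, 0.0071]], [0, [-0.44, 1.79, 0], [0, 0, 0.0071]], [0, [-0.44, 1.79, 0], [0, 0, 0.0071]], [0, [-0.44, 1.79, 0], [0, 0, 0.0071]]]'

```text
t: 32.9
tcp_pos: [555.2, -264.0, 319.2]
tool_rot: [-180.0, 0.0, 7.6]
wrist_force: [0.3, -0.4, -7.4]
finger_gap: 0.122
finger_force: 32.5
```

Request:
carry_out --rows '[[0, [-0.23, 0.22, 0.5], [0.0432, 0.0163, -0.0076]], [0, [-0.23, 0.22, 0.5], [0.0432, 0.0163, -0.0076]], [0, [-0.23, 0.22, 0.5], [0.0432, 0.0163, -0.0076]], [0, [-0.23, 0.22, 0.5], [0.0432, 0.0163, -0.0076]], [0, [-0.23, 0.22, 0.5], [0.0432, 0.0163, -0.0076]], [0, [-0.23, 0.22, 0.5], [0.0432, 0.0163, -0.0076]], [0, [-0.23, 0.22, 0.5], [0.0432, 0.0163, -0.0076]], [0, [-0.23, 0.22, 0.5], [0.0432, 0.0163, -0.0076]], [0, [-0.23, 0.22, 0.5], [0.0432, 0.0163, -0.0076]], [0, [-0.23, 0.22, 0.5], [0.0432, 0.0163, -0.0076]]]'

```text
t: 33.9
tcp_pos: [538.5, -278.5, 264.6]
tool_rot: [-155.3, -10.0, 9.9]
wrist_force: [-0.3, -0.1, -8.6]
finger_gap: 0.122
finger_force: 31.4
```

Run:
```python
from h import *
rep();p,Q,s=now();print(p,s['tool_rot'],s['ft_torque'])
y,z=arcR(75);plan(*deckpose(0,y,z+60,-50),12)
```

```text
J [-45.2  31.5  70.5  21.7  93.5  31.1] F [-0.3 -0.1 -8.6] bar deck [ 34.  -46.3 232.2] phi -25.5 xt.XD,YD,ZD [0.984, 0.043, -0.173]
[ 538.53938792 -278.50568844  264.63416195] [-155.34446104  -10.00096984    9.90279666] [-1.09554611  0.35240237  0.0527278 ]
12 rows d [-0.21, 0.15, 0.61] w [0.0358, 0.0138, -0.0061] deg/row 2.2
```

J4 is only 22° here, so there is plenty of room. Continue.

Request:
carry_out --rows '[[0, [-0.21, 0.15, 0.61], [0.0358, 0.0138, -0.0061]], [0, [-0.21, 0.15, 0.61], [0.0358, 0.0138, -0.0061]], [0, [-0.21, 0.15, 0.61], [0.0358, 0.0138, -0.0061]], [0, [-0.21, 0.15, 0.61], [0.0358, 0.0138, -0.0061]], [0, [-0.21, 0.15, 0.61], [0.0358, 0.0138, -0.0061]], [0, [-0.21, 0.15, 0.61], [0.0358, 0.0138, -0.0061]], [0, [-0.21, 0.15, 0.61], [0.0358, 0.0138, -0.0061]], [0, [-0.21, 0.15, 0.61], [0.0358, 0.0138, -0.0061]], [0, [-0.21, 0.15, 0.61], [0.0358, 0.0138, -0.0061]], [0, [-0.21, 0.15, 0.61], [0.0358, 0.0138, -0.0061]]]'

```text
t: 34.9
tcp_pos: [528.7, -256.8, 202.5]
tool_rot: [-134.2, -18.4, 8.2]
wrist_force: [-0.2, -0.3, -7.3]
finger_gap: 0.123
finger_force: 30.0
```

Run:
```python
from h import *
b=rep();p,Q,s=now();print(p,s['ft_torque'])
y,z=arcR(75);plan(*deckpose(0,y,z+40,-55),8)
im=robot.get_image("scene");np.savez("scene4.npz",**im);cv2.imwrite("pics/scene4.png",cv2.resize(im["frame"][80:280,80:340],None,fx=3,fy=3)[:600])
```

```text
J [-51.   42.6  72.1  34.5 100.4  18.3] F [-0.2 -0.3 -7.3] bar deck [  5.  -25.8 174.6] phi -46.0 xt.XD,YD,ZD [1.0, 0.013, -0.027]
[ 528.72856512 -256.77669649  202.45041316] [-1.64235818  0.53785782  0.03457673]
8 rows d [-0.05, 0.23, 0.29] w [0.0196, 0.0034, -0.0016] deg/row 1.1
```

View pics/scene4.png

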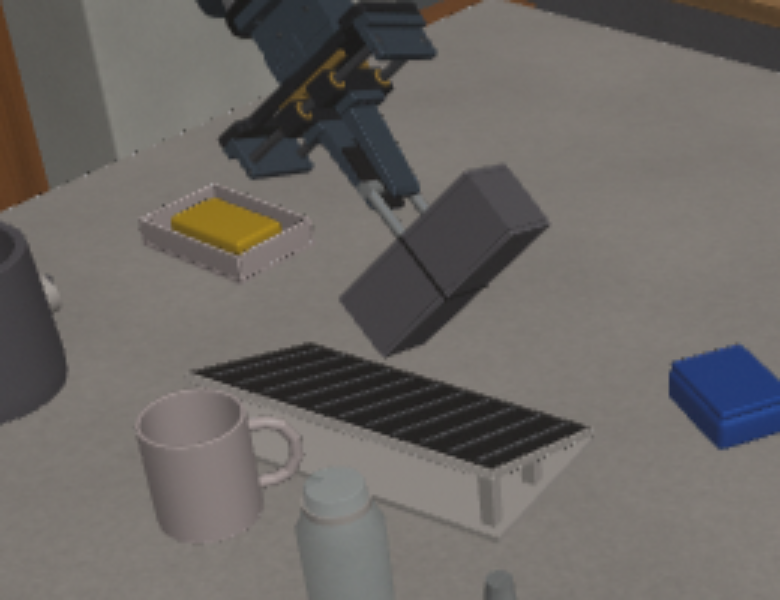

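```bash
cat >> h.py <<'E'
def theta(im):
    p,Q,s=now();zt=Q.apply([0,0,1]);b=p-8*zt;P=cloud(im)-b
    D=np.stack([P@XD,P@YD,P@ZD],-1);f=im["frame"].astype(int)
    m=(P@zt>28)&(np.linalg.norm(D[...,1:],axis=-1)<150)&(D[...,0]>22)&(D[...,0]<38)&(np.ptp(f,axis=-1)<25)&((P+b-OD)@ZD>5)
    q=D[m][:,1:].astype(np.float32);a=cv2.minAreaRect(q);bx=cv2.boxPoints(a)
    e=max([bx[1]-bx[0],bx[2]-bx[1]],key=np.linalg.norm);ang=np.degrees(np.arctan2(e[1],e[0]))%180
    o=(b-OD)@YD,(b-OD)@ZD
    print("rect n",len(q),np.round(a[1],0),"long axis deg",round(ang,1),"corners deck yz",np.round(bx+o,0).tolist())
E
python3 - <<'E'
from h import *
theta(dict(np.load("scene4.npz")))
E
```

```text
rect n 1672 [164.  81.] long axis deg 49.9 corners deck yz [[-57.0, 91.0], [5.0, 38.0], [111.0, 164.0], [48.0, 216.0]]
```

Run:
```python
from h import *
y,z=arcR(50,10);plan(*deckpose(0,y,z+7,-55),10)
```

```text
10 rows d [-0.03, 0.24, 0.29] w [0.0153, 0.0026, -0.0015] deg/row 0.9
```

Request:
carry_out --rows '[[0, [-0.03, 0.24, 0.29], [0.0153, 0.0026, -0.0015]], [0, [-0.03, 0.24, 0.29], [0.0153, 0.0026, -0.0015]], [0, [-0.03, 0.24, 0.29], [0.0153, 0.0026, -0.0015]], [0, [-0.03, 0.24, 0.29], [0.0153, 0.0026, -0.0015]], [0, [-0.03, 0.24, 0.29], [0.0153, 0.0026, -0.0015]], [0, [-0.03, 0.24, 0.29], [0.0153, 0.0026, -0.0015]], [0, [-0.03, 0.24, 0.29], [0.0153, 0.0026, -0.0015]], [0, [-0.03, 0.24, 0.29], [0.0153, 0.0026, -0.0015]], [0, [-0.03, 0.24, 0.29], [0.0153, 0.0026, -0.0015]], [0, [-0.03, 0.24, 0.29], [0.0153, 0.0026, -0.0015]]]'

```text
t: 35.95
tcp_pos: [537.1, -249.1, 166.7]
tool_rot: [-125.3, -20.0, 7.6]
wrist_force: [0.1, -0.7, -6.9]
finger_gap: 0.122
finger_force: 30.0
```

Run:
```python
from h import *
b=rep();theta(robot.get_image("scene"))
```

```text
J [-51.2  49.7  69.4  37.8 104.8  15.6] F [ 0.1 -0.7 -6.9] bar deck [  1.3 -20.1 136.8] phi -54.7 xt.XD,YD,ZD [1.0, 0.003, -0.0]
rect n 1637 [165.  82.] long axis deg 50.1 corners deck yz [[-52.0, 53.0], [11.0, 0.0], [117.0, 127.0], [54.0, 179.0]]
```

```bash
cat >> h.py <<'E'
def path(pts):
    "rows at fixed orientation through deck y,z points (x kept)"
    p,Q,s=now();zt=Q.apply([0,0,1]);b=p-8*zt-OD;c=np.array([b@YD,b@ZD])
    for q in pts:
        v=(q[0]-c[0])*YD+(q[1]-c[1])*ZD;print(np.round(Q.inv().apply(v)/10,2).tolist());c=np.array(q)
E
python3 - <<'E'
from h import *
path([(-19,132),(-19,129)]+[arcR(t,10) for t in np.arange(52,69,2)])
E
```

```text
[0.0, 0.28, 0.3]
[0.0, 0.25, 0.17]
[-0.0, 0.37, -0.29]
[-0.0, 0.36, -0.29]
[-0.0, 0.37, -0.28]
[-0.0, 0.38, -0.27]
[-0.0, 0.39, -0.25]
[-0.0, 0.39, -0.24]
[-0.0, 0.4, -0.22]
[-0.0, 0.41, -0.21]
[-0.0, 0.42, -0.2]
```

Request:
carry_out --rows '[[0, [0, 0.28, 0.3], [0, 0, 0]], [0, [0, 0.25, 0.17], [0, 0, 0]], [0, [0, 0, 0], [0, 0, 0]]]'

```text
t: 36.3
tcp_pos: [538.5, -247.7, 162.4]
tool_rot: [-125.3, -20.0, 7.6]
wrist_force: [-11.8, -4.2, 16.5]
finger_gap: 0.125
finger_force: 30.0
```

Run:
```python
from h import *
b=rep();path([(b[1],b[2]-2)])
```

```text
J [-51.   50.1  69.4  37.9 104.5  15.4] F [-11.8  -4.2  16.5] bar deck [  1.4 -18.9 132.3] phi -54.8 xt.XD,YD,ZD [1.0, 0.003, 0.001]
[-0.0, 0.16, 0.12]
```

Contact (≈20 N). Easing 2 mm and swinging the bar along the arc.

Request:
carry_out --rows '[[0, [0, 0.22, -0.4], [0, 0, 0]], [0, [0, 0.36, -0.29], [0, 0, 0]], [0, [0, 0.37, -0.28], [0, 0, 0]], [0, [0, 0.38, -0.27], [0, 0, 0]], [0, [0, 0.39, -0.25], [0, 0, 0]]]'

```text
t: 36.8
tcp_pos: [543.9, -270.0, 156.7]
tool_rot: [-125.4, -20.0, 7.6]
wrist_force: [-5.2, -3.9, 9.1]
finger_gap: 0.121
finger_force: 30.0
```

Run:
```python
from h import *
b=rep();theta(robot.get_image("scene"));print(arcR(60,10))
```

```text
J [-51.8  51.8  66.   37.6 106.1  15.9] F [-5.2 -3.9  9.1] bar deck [  1.7 -41.7 126.1] phi -54.7 xt.XD,YD,ZD [1.0, 0.003, 0.001]
rect n 1605 [164.  83.] long axis deg 57.1 corners deck yz [[-63.0, 40.0], [6.0, -5.0], [95.0, 133.0], [25.0, 178.0]]
(np.float64(-40.93266739736604), np.float64(121.7820323027551))
```

Run:
```python
from h import *
path([(a[0],a[1]+3) for a in [arcR(t,10) for t in np.arange(61.5,91,3)]])
```

```text
[-0.0, 0.3, -0.01]
[-0.0, 0.6, -0.33]
[-0.0, 0.62, -0.3]
[-0.0, 0.64, -0.27]
[-0.0, 0.65, -0.24]
[-0.0, 0.66, -0.2]
[-0.0, 0.67, -0.17]
[-0.0, 0.68, -0.13]
[-0.0, 0.68, -0.1]
[-0.0, 0.69, -0.06]
```

Request:
carry_out --rows '[[0, [0, 0.2, -0.1], [0, 0, 0]], [0, [0, 0.6, -0.33], [0, 0, 0]], [0, [0, 0.62, -0.3], [0, 0, 0]], [0, [0, 0.64, -0.27], [0, 0, 0]], [0, [0, 0.65, -0.24], [0, 0, 0]]]'

```text
t: 37.35
tcp_pos: [552.5, -295.8, 142.9]
tool_rot: [-125.5, -20.1, 7.6]
wrist_force: [-6.4, -10.0, 12.6]
finger_gap: 0.123
finger_force: 30.0
```

Run:
```python
from h import *
b=rep();theta(robot.get_image("scene"))
path([(a[0],a[1]+3) for a in [arcR(t,10) for t in np.arange(75,91,3)]])
```

```text
J [-52.4  54.4  61.8  37.5 107.7  16.5] F [ -6.4 -10.   12.6] bar deck [  1.9 -68.4 111.3] phi -54.6 xt.XD,YD,ZD [1.0, 0.003, 0.002]
rect n 1575 [163.  81.] long axis deg 70.8 corners deck yz [[-69.0, 22.0], [8.0, -4.0], [61.0, 149.0], [-16.0, 176.0]]
[-0.0, 0.35, 0.05]
[-0.0, 0.67, -0.18]
[-0.0, 0.68, -0.15]
[-0.0, 0.68, -0.11]
[-0.0, 0.69, -0.08]
[-0.0, 0.69, -0.04]
```

Request:
carry_out --rows '[[0, [0, 0.66, -0.2], [0, 0, 0]], [0, [0, 0.67, -0.17], [0, 0, 0]], [0, [0, 0.68, -0.13], [0, 0, 0]], [0, [0, 0.68, -0.1], [0, 0, 0]], [0, [0, 0.4, -0.04], [0, 0, 0]], [0, [0, 0, 0], [0, 0, 0]]]'

```text
t: 38.0
tcp_pos: [563.0, -318.1, 121.7]
tool_rot: [-125.5, -20.1, 7.5]
wrist_force: [-4.1, -10.2, 6.6]
finger_gap: 0.128
finger_force: 30.0
```

Run:
```python
from h import *
b=rep();im=robot.get_image("scene");theta(im);cv2.imwrite("pics/scene5.png",cv2.resize(im["frame"][80:280,80:340],None,fx=3,fy=3)[:600])
```

```text
J [-52.8  57.5  57.5  37.5 108.7  16.9] F [ -4.1 -10.2   6.6] bar deck [  1.8 -91.8  88.9] phi -54.5 xt.XD,YD,ZD [1.0, 0.002, 0.001]
rect n 1398 [159.  76.] long axis deg 84.7 corners deck yz [[-67.0, 7.0], [9.0, 0.0], [23.0, 158.0], [-52.0, 165.0]]
```

View pics/scene5.png

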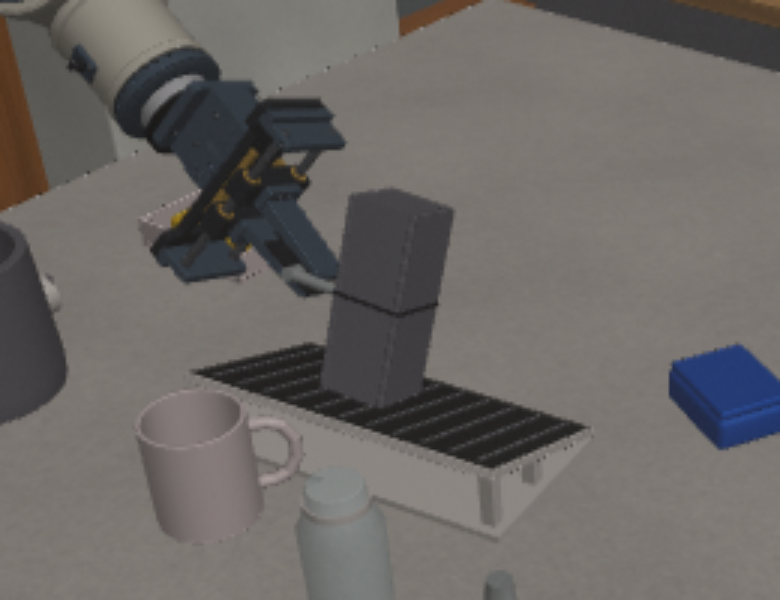

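Case stands nearly upright on its heavy end at crop (385,300), about 85°. A bit further.

Request:
carry_out --rows '[[0, [0, 0.3, -0.02], [0, 0, 0]], [0, [0, 0.3, -0.02], [0, 0, 0]], [0, [0, 0.2, 0], [0, 0, 0]], [0, [0, 0, 0], [0, 0, 0]]]'

```text
t: 38.45
tcp_pos: [565.8, -322.6, 116.0]
tool_rot: [-125.5, -20.1, 7.5]
wrist_force: [-3.6, -10.0, 6.1]
finger_gap: 0.123
finger_force: 30.0
```

Run:
```python
from h import *
b=rep();im=robot.get_image("scene");theta(im)
```

```text
J [-52.9  58.2  56.6  37.5 108.9  17. ] F [ -3.6 -10.    6.1] bar deck [  1.8 -96.7  82.7] phi -54.5 xt.XD,YD,ZD [1.0, 0.002, 0.001]
rect n 1314 [155.  77.] long axis deg 88.6 corners deck yz [[-67.0, 6.0], [9.0, 4.0], [13.0, 159.0], [-63.0, 161.0]]
```

Request:
carry_out --rows '[[13, [0, 0, 0], [0, 0, 0]], [14, [0, 0, 0], [0, 0, 0]], [15, [0, 0, 0], [0, 0, 0]], [18, [0, 0, 0], [0, 0, 0]], [24, [0, 0, 0], [0, 0, 0]], [30, [0, 0, 0], [0, 0, 0]], [36, [0, 0, 0], [0, 0, 0]], [36, [0, 0, 0], [0, 0, 0]]]'

```text
t: 39.3
tcp_pos: [565.6, -321.2, 115.2]
tool_rot: [-125.4, -20.0, 7.6]
wrist_force: [-0.1, 0.2, -0.1]
finger_gap: 0.361
finger_force: 0.0
```

Run:
```python
from h import *
b=rep();im=robot.get_image("scene");theta(im)
```

```text
J [-52.8  58.3  56.7  37.4 108.9  17. ] F [-0.1  0.2 -0.1] bar deck [  1.5 -95.2  82. ] phi -54.7 xt.XD,YD,ZD [1.0, 0.003, -0.0]
rect n 1245 [154.  71.] long axis deg 89.9 corners deck yz [[-62.0, 5.0], [9.0, 5.0], [10.0, 159.0], [-62.0, 159.0]]
```

Standing at 89.9°, released. Backing out along the tool axis.

Request:
carry_out --rows '[[36, [0, 0, -0.5], [0, 0, 0]], [36, [0, 0, -1], [0, 0, 0]], [36, [0, 0, -1.5], [0, 0, 0]], [36, [0, 0, -1.5], [0, 0, 0]], [36, [0, 0, -1.5], [0, 0, 0]], [36, [0, 0, -1.5], [0, 0, 0]], [36, [0, 0, -1.5], [0, 0, 0]], [36, [0, 0, 0], [0, 0, 0]], [36, [0, 0, 0], [0, 0, 0]]]'

```text
t: 40.25
tcp_pos: [557.5, -396.6, 164.1]
tool_rot: [-125.4, -20.0, 7.5]
wrist_force: [-0.1, 0.5, 0.0]
finger_gap: 0.36
finger_force: 0.0
```

Run:
```python
from h import *
rep();im=robot.get_image("scene");cv2.imwrite("pics/scene6.png",im["frame"])
P=cloud(im)-OD;D=np.stack([P@XD,P@YD,P@ZD],-1)
m=(abs(D[...,0])<45)&(abs(D[...,1]+27)<45)&(D[...,2]>10)&(D[...,2]<180)
q=D[m];print(len(q),np.percentile(q,[2,98],axis=0).round(0).tolist())
top=q[q[:,2]>155];r=cv2.minAreaRect(top[:,:2].astype(np.float32));print(r)
```

```text
J [-56.3  59.7  44.4  38.1 119.5  21.5] F [-0.1  0.5  0. ] bar deck [   1.6 -169.   134.1] phi -54.6 xt.XD,YD,ZD [1.0, 0.002, -0.0]
2236 [[-26.0, -52.0, 14.0], [35.0, 8.0, 158.0]]
((2.3787670135498047, -23.280330657958984), (65.35318756103516, 62.54560470581055), 4.650051593780518)
```

View pics/scene6.png

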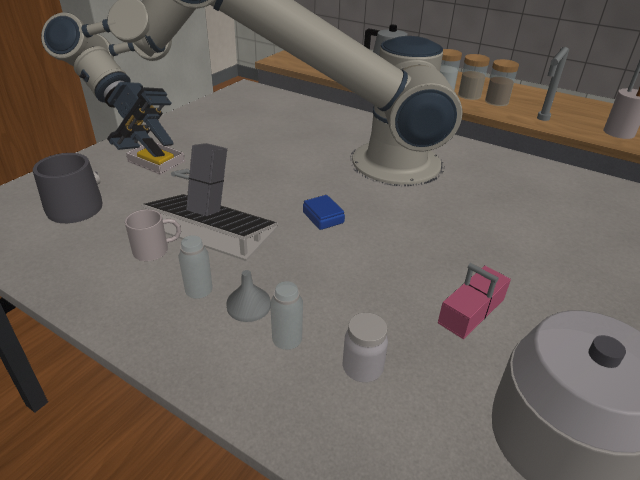

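The case stands on the deck at (207,180), its handle facing right along the drainer. The gripper is clear and the bystanders are where they started. Handing in.

```bash
python3 -c "
from h import *
print(robot.sign_off())"
```

```text
the job is handed in; nothing more can be done
None
```

The grey case stands by itself on its heavy end on the drainer, about square to the deck with its handle facing right along it. It is released, no bystander was visibly moved, and the job was handed in at about 40 s; no verdict came back.

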